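# Prop up the display unit on its levelling plate

### The arm

A 7-joint arm with a two-finger parallel gripper is mounted at the origin on the work surface. World frame = base frame: x ahead of the robot, y to its left, z up, the work surface at z = 0. Lengths are in m, angles in rad, forces in N, time in s.
With the tool pointing down it reaches from about 0.425 to 0.875 m from the base axis. Payload 4.7 kg.
Tool frame: the origin (TCP) lies on the mounting face of the last link; the fingertips stand 182 mm ahead of it and the grasp point (between the pads) lies 164 mm ahead of it; z points along the fingers, y is the direction in which the jaws open and shut (so a half turn about z gives the same grasp; the last joint's range is limited). The gripper opens to 87 mm and grips with 3 to 60 N. Pads are 19 mm wide; open, the fingers measure 117 mm over their backs; the gripper's body (75 mm by 190 mm) begins 51 mm behind the grasp point.
Start: joints at [1.299, 0.321, -0.07, 1.45, 0.023, 1.371, -0.057], TCP at [0.183, -0.624, 0.405] pointing down, gripper open.
Joint ranges: [-2.86, 2.86], [-0.3, 2.09], [-1.38, 1.24], [0.06, 2.45], [-1.56, 4.7], [0.09, 2.05], [-2.69, 2.69]. Speed limits (rad/s): [2.57, 2.57, 3.14, 3.14, 3.14, 3.14, 3.14].

### API

Orientations are given as a rotation vector (axis times angle).
In Python, from bench import ctrl gives the robot as it stands. The module is installed in compiled form; this text tells all that it offers.
- The arm moves only by the tool play_rows, never from a script. Its argument "targets" is text: rows parted by semicolons, each of 7 numbers parted by spaces: the shift along the tool's x, y, z in cm, then the turn, a rotation vector about the tool's x, y, z in rad, then the opening, from -1 (shut) to 1 (fully open). In form: x y z ax ay az grip; .... A call has 1 to 20 rows; each row shifts and turns the pose as measured when the row begins, along the tool's axes as they then stand; what a row does not reach is not made up. A row lasts 1/8 s, in which the tool goes at most 62.5 mm and 10.7 degrees, less where a joint would pass 70% of its speed; a pose out of reach is approached as far as the arm can. A call is refused whole if a number of a shift passes 6.25 or a number of a turn 0.188, either way. A call with a gripper value outside its range is refused whole. The fingers move at their own pace and stop on an object; "newtons" is the grip in N (left out, the last holds). Time passes only in rows, so rows that do not move let the fingers close. It gives the time, the measured TCP pose, the force and the opening at its end, in the units of the state.
- ctrl.get_state(): the state, without advancing time (a new reading comes with each control period).
- ctrl.get_image(name): name is "side" or "top" or "wrist"; returns a dict with "pixels" (420x560x3 uint8, blue, green, red), "depth" (420x560 float32, m along the optical axis (not along the pixel's ray), 0 where there is no reading), "intrinsics" (3x3 intrinsics, pixels), "R" (3x3) and "t" (3): a world point X has camera coordinates R X + t. Camera axes: x right, y down, z forward; pixel columns grow to the right and rows downward; lengths in m; the calibration is good to about 2 mm. A picture is of the moment at which its call begins.
- ctrl.close_job(): hands the job in, once; it reports no verdict.
The state is a dict: "time": time; "joint_positions": joint angles; "qd": joint speeds; "joint_torque": joint torques, N m; "position": TCP position; "tool_rot": TCP orientation; "ft_force": force on the tool from outside, world axes, zero at the start; "torque": the same for the moment, N m; "grip_width": opening from 0.0 (shut) to 1.0 (fully open).
Only numpy, scipy, OpenCV 4.12 (cv2) and the standard library are available. Lean on these libraries where they do the work, as an engineer would, in place of code of your own. Each camera call takes 0.05 s, during which the arm holds its last target.

### The job

Prop up the display unit so that its screen looks a little upwards: tip it back on its rear bottom edge until it leans by itself against the rubber-sleeved rail behind it and let go, take the flat steel plate out of the riser, and lay its plain end square and centred under the unit's raised front, about 20 mm in from the front face. Then lower the unit slowly and gently, never letting it drop, so that it stands on the plate, clear of the rail, with its rear edge still where it stood. Leave everything else on the bench undisturbed.

Things in the scene. Friction and masses are not known exactly. Their poses are not given: they have to be found in the camera images.
- unit_mid (a point): Display unit: loose upright cream box, 64 deep (x) x 110 wide (y) x 130 mm high, 0.5 to 0.8 kg, grey screen and keys on its front. Point at the box's centre, 65 mm above its underside; x points from front to rear face (away from the robot), z up. It balances on its rear edge at about 25 degrees; tipped farther it falls back on to the rail. It tips without sliding.
- unit_handle (a point): Middle of the unit's carrying handle: a round steel bar 10 mm thick and 80 mm long along the unit's y, on two end posts, 35 mm above the unit's top (165 mm above its underside), over the middle of its depth; 30 mm of free space under the bar. Axes as the unit's.
- unit_rear (a point): Middle of the unit's rear bottom edge, the edge on which it tips (32 mm behind and 65 mm below the centre). Axes as the unit's.
- rail_bar (a point): Middle of the fixed guard rail behind the unit: a rubber-sleeved bar 16 mm thick and 170 mm long along its y, its axis 75 mm above the bench on two end posts, standing 57 to 65 mm behind the unit's rear face. The unit tipped against it leans back about 33 to 37 degrees, its front bottom edge then being about 35 mm above the bench.
- blade_nose (a point): Middle of the plain end of the loose steel plate, half-way up its thickness: plate 100 long (x) x 50 wide (y) x 8 mm thick, 0.25 kg. x points out of the plain end, z up. At the start the plate lies on the riser's floor, its underside 14 mm above the bench, its last 32 to 38 mm at this end hanging out in the air beyond the floor's edge.
- blade_tab (a point): Middle of the plate's upright tab, 82 mm behind the plain end, 22 mm above the plate's underside: tab 36 long (x), 10 thick (y), standing 28 mm above the plate (top 36 mm above its underside). Axes as the plate's. At the start it is hidden under the riser: the plate can be taken only by its sides at the plain end until pulled out.
- riser: Fixed aluminium bench riser (low bridge) 90 deep (x) x 150 wide (y) x 62 mm high, open front and back, with a floor 14 mm thick that reaches 11 mm beyond the roof's front edge (to x = 56 mm); 42 mm clear inside; a case and a small weight on the rear of its top reach 84 mm. Origin on the bench under its middle; x points out of its open front. On the robot's left or right.
- unit: The display unit as a whole; origin at the centre of its underside, axes as unit_mid.
- blade: The steel plate as a whole; origin at the centre of its underside, axes as blade_nose.
- rail: The guard rail; origin on the bench under the bar's middle.
- tub: Fixed bystander: closed clear plastic tub 106 x 146 x 62 mm high, origin under its centre; it stands on the side where the riser is not.
- weight: Bystander: steel weight 42 mm across, 66 mm high, origin under its centre.
- cup: Bystander: white plastic cup 60 mm across, 60 mm high, origin under its centre.
- bottle: Bystander: amber bottle 60 mm across, 130 mm high, origin under its centre.
- jar: Bystander: white jar 66 mm across, 85 mm high, origin under its centre.
- dish: Bystander: small white dish 72 mm across, 18 mm high, origin under its centre.
- brush: Bystander: dusting brush about 170 mm long, lying flat.
Not all that is in view belongs to the job. What is shaped like the blade but orange is not meant.

How it is judged:
By the outcome, as a careful person would: the job done as asked, in the order asked, and still so for the second after the job is handed in, with the robot touching nothing.
It also fails if it takes over 72 s, if anything falls off the work surface, if the arm or the gripper's body presses on something with over 40 N, if the wrist force passes 120 N, or if a joint passes its speed limit or range.

## Working session

There is one attempt and no reset: what is moved stays moved. The work goes in short steps, Python scripts to look and compute and a tool call to move; the robot and the scene stay as the last step left them, time stands still between calls to the robot, and variables do not carry over. Pictures are saved under pics/ and viewed, and the job is handed in when it is done.

Besides the shell and the picture viewer there is one more tool, called after "Emit:" as name(argument=value, ...) on one line, values as JSON. play_rows: Moves the arm, as the interface text tells. Its arguments: {"type":"object","properties":{"targets":{"type":"string"},"newtons":{"type":"number"}},"required":["targets"]}

```bash
mkdir -p pics
cat > h.py <<'E'
import numpy as np, cv2
from bench import ctrl
from scipy.spatial.transform import Rotation as Ro
def shot(n,fn,crop=None,scale=1):
    im=ctrl.get_image(n); np.savez('pics/'+fn+'.npz',**im)
    p=im['pixels']
    if crop: p=p[crop[1]:crop[3],crop[0]:crop[2]]
    if scale!=1: p=cv2.resize(p,None,fx=scale,fy=scale,interpolation=cv2.INTER_CUBIC)
    cv2.imwrite('pics/'+fn+'.png',p); return im
def load(fn): return np.load('pics/'+fn+'.npz')
def crop(fn,out,c,scale):
    p=load(fn)['pixels'][c[1]:c[3],c[0]:c[2]]
    cv2.imwrite('pics/'+out+'.png',cv2.resize(p,None,fx=scale,fy=scale,interpolation=cv2.INTER_CUBIC))
def pt(im,u,v,z=None,d=None):
    K=im['intrinsics'];r=np.linalg.inv(K)@np.array([u,v,1.])
    R=im['R'];t=im['t'];C=-R.T@t
    if z is not None:
        w=R.T@r; return C+w*(z-C[2])/w[2]
    if d is None: d=im['depth'][int(round(v)),int(round(u))]
    return R.T@(r*d-t)
def proj(im,X):
    c=im['R']@np.array(X)+im['t'];p=im['intrinsics']@c;return p[:2]/p[2]
def cloud(im):
    d=im['depth'];v,u=np.mgrid[0:420,0:560];K=im['intrinsics']
    P=np.stack([(u-K[0,2])/K[0,0]*d,(v-K[1,2])/K[1,1]*d,d],-1)
    W=(P-im['t'])@im['R']; W[d==0]=np.nan; return W
def st():
    s=ctrl.get_state()
    for k in s: print(k,np.round(s[k],4))
    print(np.round(Ro.from_rotvec(s['tool_rot']).as_matrix(),4))
E
python3 - <<'E'
from h import *
np.set_printoptions(suppress=True)
st()
for n in ['side','top','wrist']:
    im=shot(n,n+'0'); print(n,im['intrinsics'].tolist(),(-im['R'].T@im['t']).round(3),im['R'].round(3).tolist())
E
```

```text
time 0.0
joint_positions [ 1.2991  0.3218 -0.0701  1.4517  0.0226  1.3708 -0.0569]
qd [-0.0001  0.0003  0.0002  0.0006  0.0002 -0.0002 -0.0026]
joint_torque [  0.0003 -49.1301  -0.4042 -31.253   -0.0642   0.0436   0.0002]
position [ 0.1832 -0.6235  0.4037]
tool_rot [-3.1077 -0.4471  0.0006]
ft_force [ 0.2052 -0.442  -0.3243]
torque [ 0.0064 -0.0629  0.0285]
grip_width 0.9979
[[ 0.9594  0.2819 -0.0006]
 [ 0.2819 -0.9594  0.0018]
 [-0.0001 -0.0019 -1.    ]]
side [[511.20320418235536, 0.0, 278.4010272916808], [0.0, 511.20320418235536, 198.40027264205128], [0.0, 0.0, 1.0]] [ 0.085 -1.079  1.446] [[0.927, -0.375, -0.008], [-0.288, -0.697, -0.657], [0.241, 0.611, -0.754]]
top [[449.3758774295904, 0.0, 279.03171464799334], [0.0, 449.3758774295904, 212.9024960001812], [0.0, 0.0, 1.0]] [ 0.426 -0.     1.294] [[-0.0, -1.0, 0.009], [-0.999, -0.0, -0.044], [0.044, -0.009, -0.999]]
wrist [[294.80002594330506, 0.0, 281.001668035868], [0.0, 294.80002594330506, 208.12881423138398], [0.0, 0.0, 1.0]] [ 0.25  -0.604  0.384] [[0.281, -0.96, -0.002], [-0.928, -0.273, 0.254], [-0.244, -0.069, -0.967]]
```

View pics/side0.png

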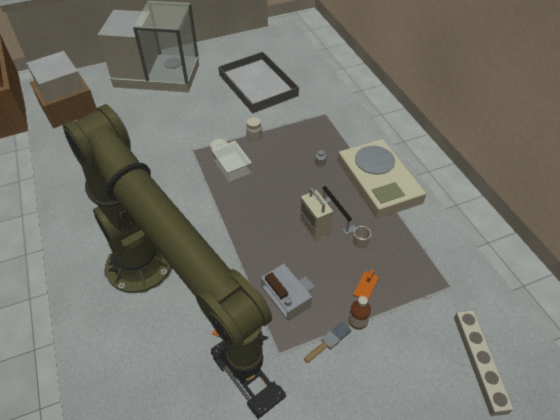

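View pics/top0.png

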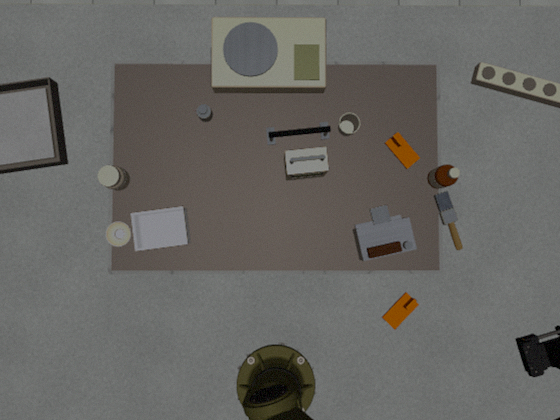

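View pics/wrist0.png

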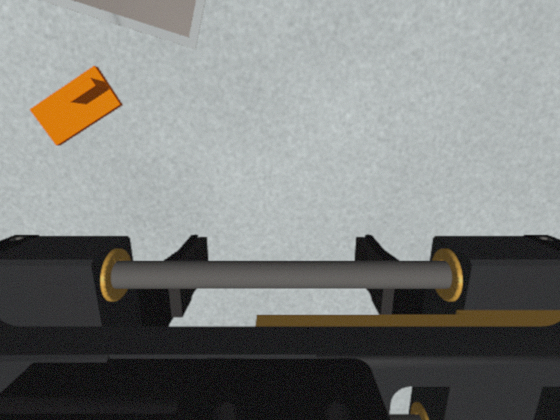

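The top view shows the unit at about (306,161) with the rail behind it at (300,133). The riser is at (385,238), with a grey plate end sticking out at (380,214). The things that could be mistaken for the blade are the orange decoys at (402,150) and (400,310), plus the brush blade at (447,208). By the description, the one I want is the grey end at (380,214). I'll take close crops.

Run:
```python
from h import *
crop('top0','c1',(255,115,365,185),7)
crop('top0','c2',(345,195,425,270),7)
crop('side0','c3',(250,170,390,330),4)
```

```text
(no output)
```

View pics/c1.png

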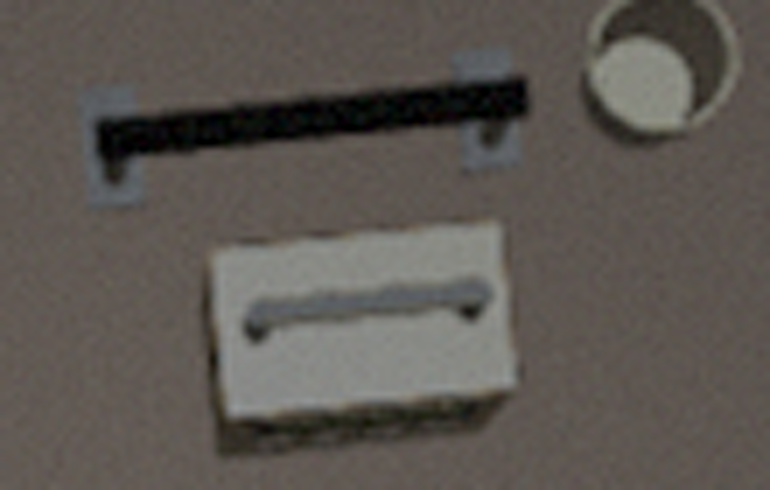

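View pics/c2.png

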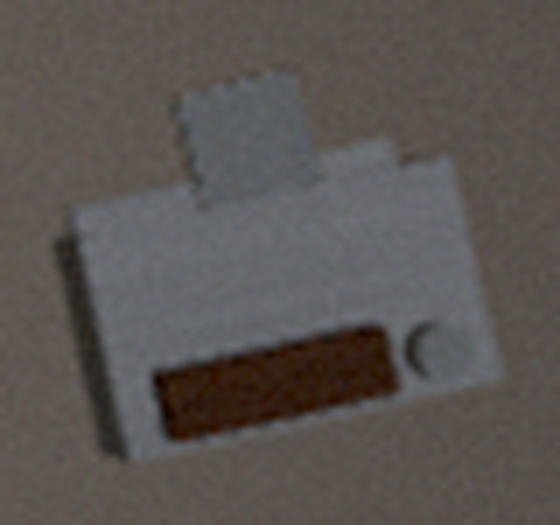

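View pics/c3.png

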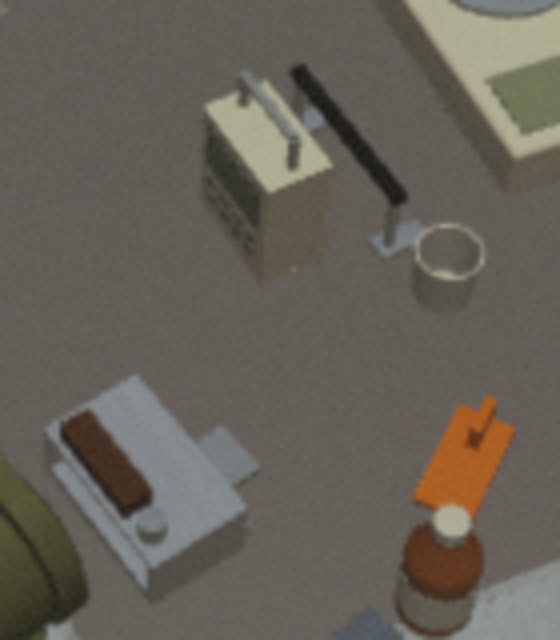

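The crops confirm it. The grey plate end at top pixel (380,214) comes out of the riser's open front, which faces away from the robot. Next I'll measure poses from depth.

Run:
```python
from h import *
np.set_printoptions(suppress=True,precision=4)
im=load('top0'); W=cloud(im)
v,u=np.mgrid[0:420,0:560]
def seg(name,box,z0,z1):
    m=(u>=box[0])&(u<box[2])&(v>=box[1])&(v<box[3])&(W[...,2]>z0)&(W[...,2]<z1)
    P=W[m]; 
    xy=P[:,:2].astype(np.float32)
    r=cv2.minAreaRect(xy*1000); c=P.mean(0)
    print(name,len(P),'mean',c,'rect',np.round(r[0],1),np.round(r[1],1),round(r[2],2),'zmed',np.median(P[:,2]),'bp',np.round(cv2.boxPoints(r),1).tolist())
seg('mat',(200,190,280,260),-.05,.05)
seg('unittop',(278,140,335,185),.12,.14)
seg('handle',(278,140,335,185),.15,.18)
seg('rail',(255,115,340,145),.06,.1)
seg('riser',(345,195,425,270),.055,.068)
seg('floorlip',(395,205,425,225),.008,.03)
seg('blade',(365,200,392,226),.014,.032)
seg('cup',(335,105,365,140),.02,.08)
seg('case',(345,195,425,270),.075,.1)
seg('tub',(120,200,200,255),.05,.08)
seg('scale',(200,10,330,95),.03,.2)
im=load('side0'); W=cloud(im)
seg('S unittop',(290,180,345,250),.12,.14)
seg('S handle',(290,180,345,220),.15,.18)
seg('S rail',(320,180,355,235),.065,.1)
seg('S riser',(255,260,320,320),.055,.068)
seg('S blade',(290,270,320,295),.016,.03)
```

```text
mat 5577 mean [0.4494 0.1023 0.0013] rect [449.7 102.9] [199.2 228.2] 0.06 zmed 0.0012700996532877804 bp [[350.0, 216.89999389648438], [350.20001220703125, -11.300000190734863], [549.4000244140625, -11.100000381469727], [549.2000122070312, 217.10000610351562]]
unittop 891 mean [ 0.6138 -0.0817  0.1302] rect [615.3 -82.5] [ 64.9 110. ] 5.45 zmed 0.13025876732757047 bp [[577.7999877929688, -30.799999237060547], [588.2999877929688, -140.3000030517578], [652.9000244140625, -134.10000610351562], [642.4000244140625, -24.600000381469727]]
handle 143 mean [ 0.615  -0.0825  0.1687] rect [615.4 -82.3] [10.4 89.5] 6.23 zmed 0.16906063612199015 bp [[605.4000244140625, -38.400001525878906], [615.0999755859375, -127.30000305175781], [625.4000244140625, -126.19999694824219], [615.7000122070312, -37.20000076293945]]
rail 367 mean [ 0.7023 -0.0661  0.0815] rect [703.5 -66.1] [ 17.  168.4] 5.71 zmed 0.08177482944049612 bp [[686.7000122070312, 16.799999237060547], [703.4000244140625, -150.6999969482422], [720.2999877929688, -149.0], [703.5, 18.5]]
riser 1366 mean [ 0.4188 -0.303   0.0624] rect [ 410.7 
[... 2304 characters left out ...]
t [693.6 -85.4] [186.3 104.9] 61.09 zmed 0.08033184569959911 bp [[602.5999755859375, -141.60000610351562], [694.5, -192.3000030517578], [784.5, -29.200000762939453], [692.7000122070312, 21.5]]
S riser 868 mean [ 0.4184 -0.3111  0.0612] rect [ 410.8 -304.6] [ 93.3 153.4] 12.62 zmed 0.06125059900022933 bp [[348.5, -240.0], [382.0, -389.70001220703125], [473.1000061035156, -369.29998779296875], [439.6000061035156, -219.60000610351562]]
S blade 123 mean [ 0.4868 -0.297   0.0212] rect [ 487.4 -296.8] [33.2 54.2] 8.84 zmed 0.02099726512951967 bp [[466.79998779296875, -272.6000061035156], [475.1000061035156, -326.20001220703125], [507.8999938964844, -321.1000061035156], [499.6000061035156, -267.5]]
```

```bash
cat >> h.py <<'E'
def pose(G,yaw,pitch=0):
    """TCP pose whose grasp point is G; tool y toward yaw (deg), pitch about tool x (deg)"""
    a=np.radians(yaw); y=np.array([np.cos(a),np.sin(a),0]);z=np.array([0,0,-1.]);x=np.cross(y,z)
    R=np.stack([x,y,z],1)@Ro.from_rotvec([np.radians(pitch),0,0]).as_matrix()
    T=np.eye(4);T[:3,:3]=R;T[:3,3]=np.array(G)-0.164*R[:,2];return T
def cur():
    s=ctrl.get_state();T=np.eye(4);T[:3,:3]=Ro.from_rotvec(s['tool_rot']).as_matrix();T[:3,3]=s['position'];return T
def G(T): return T[:3,3]+0.164*T[:3,2]
def delta(A,B):
    D=np.linalg.inv(A)@B; return np.r_[D[:3,3]*100,Ro.from_matrix(D[:3,:3]).as_rotvec()]
def plan(B,n,grip,A=None,show=True):
    A=cur() if A is None else A
    r=Ro.from_matrix(A[:3,:3].T@B[:3,:3]).as_rotvec();gA,gB=G(A),G(B);P=A
    out=[]
    for i in range(1,n+1):
        Q=np.eye(4);Q[:3,:3]=A[:3,:3]@Ro.from_rotvec(r*i/n).as_matrix()
        Q[:3,3]=gA+(gB-gA)*i/n-0.164*Q[:3,2]
        out.append(' '.join('%.2f'%v for v in delta(P,Q)[:3])+' '+' '.join('%.3f'%v for v in delta(P,Q)[3:])+' %g'%grip); P=Q
    if show: print('; '.join(out))
def where():
    T=cur();s=ctrl.get_state();y=T[:3,1];z=T[:3,2]
    print('t',s['time'],'G',G(T).round(4),'tip',(T[:3,3]+.182*z).round(4),'yaw',np.degrees(np.arctan2(y[1],y[0])).round(2),'z',z.round(3),'xz',T[2,0].round(4),'F',np.round(s['ft_force'],2),'q',np.round(s['joint_positions'],3),'grip',round(float(s['grip_width']),3))
UY=5.5; H=np.array([.6155,-.083,.165])
ux=np.array([np.cos(np.radians(UY)),np.sin(np.radians(UY)),0]);uy=np.array([-ux[1],ux[0],0]);uz=np.array([0,0,1.])
REAR=H*[1,1,0]+.032*ux
E
python3 - <<'E'
from h import *
B=pose(H+[0,0,.07],UY,-15)
plan(B,14,-.2)
E
```

```text
3.83 -3.08 0.04 -0.016 0.013 -0.098 -0.2; 4.09 -2.67 0.05 -0.016 0.013 -0.098 -0.2; 4.30 -2.24 0.08 -0.016 0.013 -0.098 -0.2; 4.47 -1.79 0.11 -0.016 0.013 -0.098 -0.2; 4.60 -1.32 0.15 -0.016 0.013 -0.098 -0.2; 4.68 -0.85 0.20 -0.016 0.013 -0.098 -0.2; 4.71 -0.37 0.26 -0.016 0.013 -0.098 -0.2; 4.70 0.11 0.32 -0.016 0.013 -0.098 -0.2; 4.63 0.59 0.39 -0.016 0.013 -0.098 -0.2; 4.52 1.05 0.47 -0.016 0.013 -0.098 -0.2; 4.37 1.50 0.56 -0.016 0.013 -0.098 -0.2; 4.17 1.93 0.64 -0.016 0.013 -0.098 -0.2; 3.92 2.34 0.74 -0.016 0.013 -0.098 -0.2; 3.64 2.72 0.83 -0.016 0.013 -0.098 -0.2
```

Emit:
play_rows(targets="3.8 -3.1 0 -0.016 0.013 -0.098 -0.2; 4.1 -2.7 0.05 -0.016 0.013 -0.098 -0.2; 4.3 -2.2 0.1 -0.016 0.013 -0.098 -0.2; 4.5 -1.8 0.1 -0.016 0.013 -0.098 -0.2; 4.6 -1.3 0.15 -0.016 0.013 -0.098 -0.2; 4.7 -0.85 0.2 -0.016 0.013 -0.098 -0.2; 4.7 -0.4 0.25 -0.016 0.013 -0.098 -0.2; 4.7 0.1 0.3 -0.016 0.013 -0.098 -0.2; 4.6 0.6 0.4 -0.016 0.013 -0.098 -0.2; 4.5 1.0 0.5 -0.016 0.013 -0.098 -0.2", newtons=10)

```text
time: 1.4
position: [0.4598, -0.221, 0.3936]
tool_rot: [2.394, 1.807, 0.221]
ft_force: [1.6, -1.0, -0.1]
grip_width: 0.403
```

Run:
```python
from h import *
where()
plan(pose(H+[0,0,.06],UY,-15),5,-.2)
```

```text
t 1.4 G [ 0.4921 -0.224   0.2328] tip [ 0.4956 -0.2243  0.2152] yaw -16.12 z [ 0.197 -0.018 -0.98 ] xz 0.0365 F [ 1.55 -0.97 -0.15] q [ 0.927 -0.026 -0.496  1.872 -0.087  1.106  0.185] grip 0.403
3.21 1.34 0.59 -0.012 0.010 -0.074 -0.2; 3.08 1.58 0.64 -0.012 0.010 -0.074 -0.2; 2.94 1.81 0.69 -0.012 0.010 -0.074 -0.2; 2.77 2.02 0.75 -0.012 0.010 -0.074 -0.2; 2.60 2.22 0.80 -0.012 0.010 -0.074 -0.2
```

Emit:
play_rows(targets="3.2 1.3 0.6 -0.012 0.01 -0.074 -0.2; 3.1 1.6 0.65 -0.012 0.01 -0.074 -0.2; 2.9 1.8 0.7 -0.012 0.01 -0.074 -0.2; 2.8 2.0 0.75 -0.012 0.01 -0.074 -0.2; 2.6 2.2 0.8 -0.012 0.01 -0.074 -0.2; 0 0 0 0 0 0 -0.2")

```text
time: 2.15
position: [0.577, -0.0788, 0.3812]
tool_rot: [1.961, 2.204, 0.293]
ft_force: [-0.4, -0.3, -0.2]
grip_width: 0.403
```

Run:
```python
from h import *
where()
shot('side','s1',(250,130,410,250),5)
shot('wrist','w1')
plan(pose(H+[0,0,.0],UY,-15),8,-.2)
```

```text
t 2.15 G [ 0.6196 -0.074   0.2229] tip [ 0.6243 -0.0734  0.2055] yaw 6.69 z [ 0.26   0.03  -0.965] xz -0.0009 F [-0.41 -0.34 -0.24] q [ 0.726  0.141 -0.667  1.758  0.045  1.011  0.173] grip 0.403
-0.06 -0.23 0.69 0.000 -0.000 0.002 -0.2; -0.06 -0.23 0.69 0.000 -0.000 0.002 -0.2; -0.06 -0.23 0.69 0.000 -0.000 0.002 -0.2; -0.06 -0.23 0.69 0.000 -0.000 0.002 -0.2; -0.06 -0.22 0.69 0.000 -0.000 0.002 -0.2; -0.06 -0.22 0.69 0.000 -0.000 0.002 -0.2; -0.06 -0.22 0.69 0.000 -0.000 0.002 -0.2; -0.06 -0.22 0.69 0.000 -0.000 0.002 -0.2
```

View pics/s1.png

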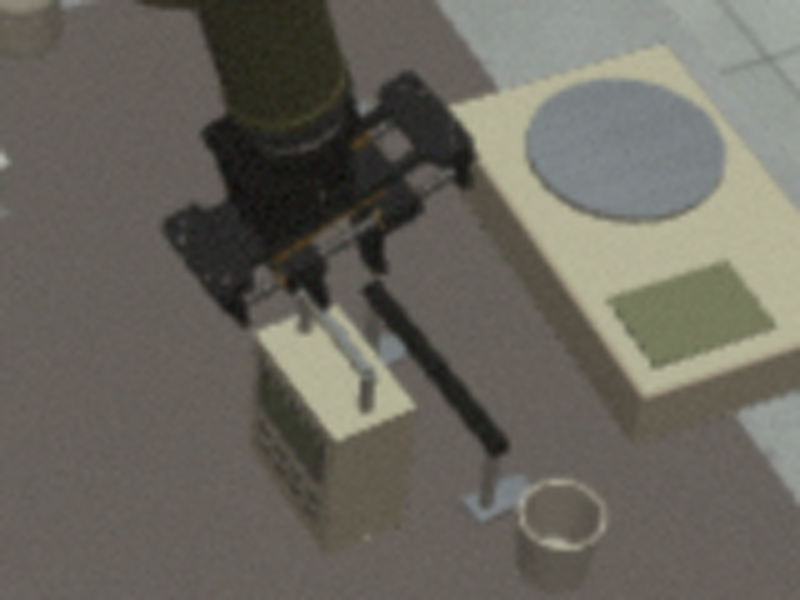

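View pics/w1.png

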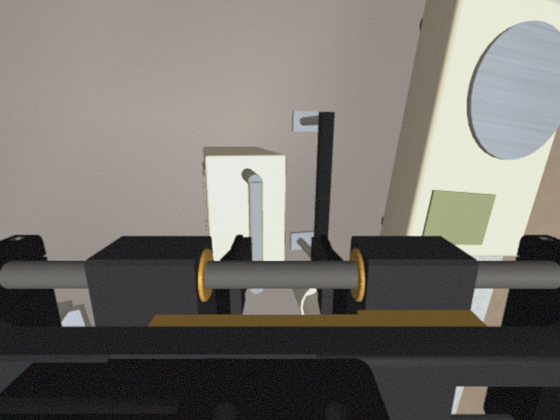

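Emit:
play_rows(targets="-0.2 -0.3 0.6 0 0 0.01 -0.2; -0.2 -0.3 0.6 0 0 0.01 -0.2; -0.1 -0.3 0.6 0 0 0 -0.2; -0.1 -0.2 0.6 0 0 0 -0.2; 0 -0.2 0.6 0 0 0 -0.2; 0 0 0 0 0 0 -0.2")

```text
time: 3.0
position: [0.5697, -0.093, 0.3456]
tool_rot: [1.999, 2.172, 0.287]
ft_force: [1.3, 0.2, -0.1]
grip_width: 0.4
```

Run:
```python
from h import *
where()
shot('wrist','w2')
plan(pose(H+[0,0,.0],UY,-15),4,-.2)
```

```text
t 3.0 G [ 0.6119 -0.0892  0.1871] tip [ 0.6165 -0.0888  0.1697] yaw 4.75 z [ 0.257  0.023 -0.966] xz 0.0015 F [ 1.3   0.22 -0.1 ] q [ 0.735  0.16  -0.652  1.813  0.059  0.945  0.157] grip 0.4
0.14 -0.05 0.57 -0.000 0.001 -0.003 -0.2; 0.14 -0.05 0.57 -0.000 0.001 -0.003 -0.2; 0.14 -0.05 0.57 -0.000 0.001 -0.003 -0.2; 0.14 -0.05 0.57 -0.000 0.001 -0.003 -0.2
```

View pics/w2.png

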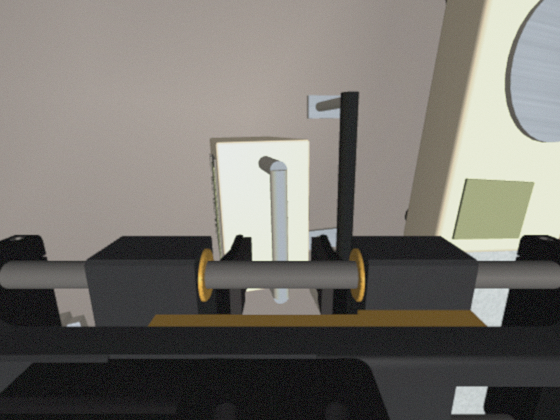

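The bar at column 279 is centred between the fingers. I'll descend.

Emit:
play_rows(targets="0.15 -0.05 0.6 0 0 0 -0.2; 0.15 -0.05 0.6 0 0 0 -0.2; 0.15 -0.05 0.6 0 0 0 -0.2; 0.1 0 0.5 0 0 0 -0.2; 0 0 0 0 0 0 -0.2")

```text
time: 3.68
position: [0.5745, -0.086, 0.322]
tool_rot: [1.997, 2.173, 0.288]
ft_force: [-0.6, 0.1, -0.4]
grip_width: 0.401
```

Run:
```python
from h import *
where()
plan(pose(H+[0,0,.0],UY,-15),1,-.2)
```

```text
t 3.675 G [ 0.6169 -0.0822  0.1636] tip [ 0.6215 -0.0818  0.1463] yaw 4.81 z [ 0.258  0.023 -0.966] xz 0.0014 F [-0.58  0.08 -0.44] q [ 0.714  0.191 -0.652  1.833  0.09   0.898  0.123] grip 0.401
-0.09 -0.10 -0.17 0.001 0.002 -0.012 -0.2
```

Emit:
play_rows(targets="-0.1 -0.1 -0.1 0 0 -0.01 -1; 0 0 0 0 0 0 -1; 0 0 0 0 0 0 -1; 0 0 0 0 0 0 -1; 0 0 0 0 0 0 -1", newtons=12)

```text
time: 4.3
position: [0.5736, -0.0874, 0.3234]
tool_rot: [1.984, 2.182, 0.287]
ft_force: [0.3, 0.3, -1.2]
grip_width: 0.109
```

```bash
cat >> h.py <<'E'
def arc(ddeg,n,grip,A=None,corr=None):
    """rotate tool about the unit's rear edge axis (uy through REAR) by ddeg in n rows; print one row"""
    A=cur() if A is None else A
    R=Ro.from_rotvec(uy*np.radians(ddeg/n)).as_matrix()
    B=np.eye(4);B[:3,:3]=R@A[:3,:3];B[:3,3]=REAR+R@(A[:3,3]-REAR)
    d=delta(A,B);print('row x%d:'%n,' '.join('%.3f'%v for v in d[:3]),' '.join('%.4f'%v for v in d[3:]),grip)
def rad():
    T=cur();g=G(T)-REAR;gx=g@ux;print('gx %.4f gy %.4f gz %.4f r %.4f (nom .1681) tilt-from-handle %.2f'%(gx,g@uy,g[2],np.hypot(gx,g[2]),np.degrees(np.arctan2(gx,g[2])-np.arctan2(-.032,.165))), 'pitch',np.degrees(np.arctan2(-T[:3,2]@ux,-T[2,2])).round(2))
E
python3 - <<'E'
from h import *
where();rad();arc(35,28,-1)
E
```

```text
t 4.3 G [ 0.6162 -0.0837  0.165 ] tip [ 0.6208 -0.0833  0.1476] yaw 5.43 z [ 0.26   0.023 -0.965] xz -0.0019 F [ 0.26  0.33 -1.2 ] q [ 0.719  0.188 -0.653  1.834  0.087  0.899  0.138] grip 0.109
gx -0.0314 gy -0.0008 gz 0.1650 r 0.1680 (nom .1681) tilt-from-handle 0.20 pitch -15.11
row x28: 0.001 0.723 0.036 0.0218 -0.0000 -0.0000 -1
```

The bar is gripped, at 9.5 mm opening. Now I'll tip the unit about its rear edge.

Emit:
play_rows(targets="0 0.72 0.035 0.022 0 0 -1; 0 0.72 0.035 0.022 0 0 -1; 0 0.72 0.035 0.022 0 0 -1; 0 0.72 0.035 0.022 0 0 -1; 0 0.72 0.035 0.022 0 0 -1; 0 0.72 0.035 0.022 0 0 -1; 0 0 0 0 0 0 -1")

```text
time: 5.18
position: [0.6197, -0.0829, 0.3304]
tool_rot: [2.056, 2.26, 0.136]
ft_force: [-1.1, -0.1, 0.0]
grip_width: 0.109
```

Run:
```python
from h import *
where();rad();arc(27,22,-1)
shot('side','s2',(270,160,390,250),6)
```

```text
t 5.175 G [ 0.6395 -0.0813  0.1677] tip [ 0.6417 -0.0811  0.1498] yaw 5.42 z [ 0.121  0.01  -0.993] xz -0.0014 F [-1.09 -0.09  0.02] q [ 0.618  0.332 -0.63   1.652  0.202  1.103  0.04 ] grip 0.109
gx -0.0080 gy -0.0006 gz 0.1677 r 0.1678 (nom .1681) tilt-from-handle 8.26 pitch -6.96
row x22: 0.001 0.709 0.034 0.0214 -0.0000 -0.0000 -1
```

View pics/s2.png

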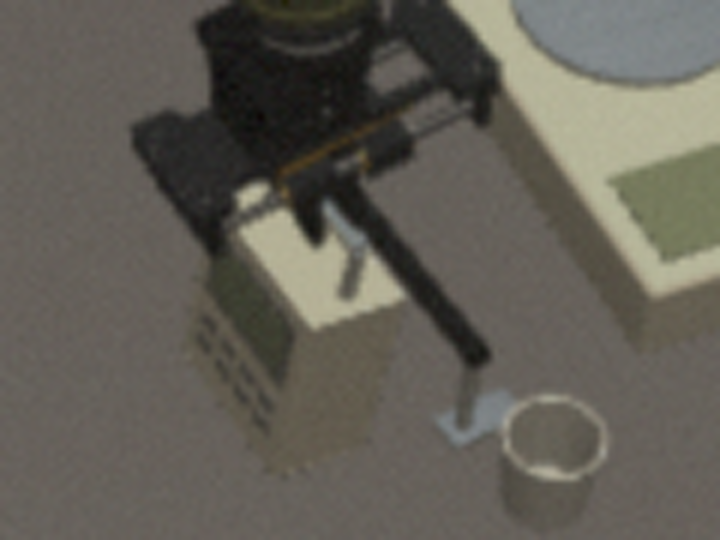

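Emit:
play_rows(targets="0 0.71 0.035 0.0215 0 0 -1; 0 0.71 0.035 0.0215 0 0 -1; 0 0.71 0.035 0.0215 0 0 -1; 0 0.71 0.035 0.0215 0 0 -1; 0 0.71 0.035 0.0215 0 0 -1; 0 0.71 0.035 0.0215 0 0 -1; 0 0.71 0.035 0.0215 0 0 -1; 0 0.71 0.035 0.0215 0 0 -1; 0 0.71 0.035 0.0215 0 0 -1; 0 0 0 0 0 0 -1")

```text
time: 6.48
position: [0.6878, -0.0763, 0.3293]
tool_rot: [-2.076, -2.281, 0.097]
ft_force: [0.1, 0.0, 1.3]
grip_width: 0.11
```

Run:
```python
from h import *
where();rad();arc(12,12,-1)
```

```text
t 6.475 G [ 0.6741 -0.0778  0.1658] tip [ 0.6726 -0.078   0.1479] yaw 5.38 z [-0.084 -0.009 -0.996] xz -0.0014 F [0.09 0.01 1.33] q [ 0.47   0.548 -0.583  1.368  0.3    1.398 -0.028] grip 0.11
gx 0.0268 gy -0.0005 gz 0.1658 r 0.1680 (nom .1681) tilt-from-handle 20.17 pitch 4.82
row x12: 0.001 0.578 0.027 0.0175 -0.0000 -0.0000 -1
```

Emit:
play_rows(targets="0 0.58 0.03 0.0175 0 0 -1; 0 0.58 0.03 0.0175 0 0 -1; 0 0.58 0.03 0.0175 0 0 -1; 0 0.58 0.03 0.0175 0 0 -1; 0 0.58 0.03 0.0175 0 0 -1; 0 0.58 0.03 0.0175 0 0 -1; 0 0.58 0.03 0.0175 0 0 -1; 0 0.58 0.03 0.0175 0 0 -1; 0 0.58 0.03 0.0175 0 0 -1; 0 0 0 0 0 0 -1")

```text
time: 7.72
position: [0.7424, -0.0711, 0.3178]
tool_rot: [-1.993, -2.189, 0.278]
ft_force: [0.2, -0.1, 0.8]
grip_width: 0.11
```

Run:
```python
from h import *
where();rad();arc(4,8,-1)
```

```text
t 7.725 G [ 0.7018 -0.0751  0.159 ] tip [ 0.6974 -0.0756  0.1415] yaw 5.35 z [-0.248 -0.025 -0.969] xz -0.0015 F [ 0.16 -0.15  0.81] q [ 0.354  0.733 -0.538  1.112  0.348  1.636 -0.039] grip 0.11
gx 0.0547 gy -0.0004 gz 0.1590 r 0.1681 (nom .1681) tilt-from-handle 29.96 pitch 14.41
row x8: 0.001 0.289 0.013 0.0087 -0.0000 -0.0000 -1
```

Emit:
play_rows(targets="0 0.29 0.013 0.0087 0 0 -1; 0 0.29 0.013 0.0087 0 0 -1; 0 0.29 0.013 0.0087 0 0 -1; 0 0.29 0.013 0.0087 0 0 -1; 0 0 0 0 0 0 -1")

```text
time: 8.35
position: [0.754, -0.0701, 0.3141]
tool_rot: [-1.974, -2.168, 0.317]
ft_force: [1.2, 1.0, 2.1]
grip_width: 0.105
```

Run:
```python
from h import *
where();rad()
```

```text
t 8.35 G [ 0.7075 -0.0747  0.1569] tip [ 0.7024 -0.0752  0.1397] yaw 5.34 z [-0.283 -0.028 -0.959] xz -0.0016 F [1.2  1.03 2.09] q [ 0.329  0.775 -0.528  1.051  0.357  1.689 -0.037] grip 0.105
gx 0.0604 gy -0.0006 gz 0.1569 r 0.1681 (nom .1681) tilt-from-handle 32.03 pitch 16.54
```

Emit:
play_rows(targets="0 0.29 0.013 0.0087 0 0 -1; 0 0.29 0.013 0.0087 0 0 -1; 0 0 0 0 0 0 -1")

```text
time: 8.72
position: [0.7593, -0.0697, 0.3121]
tool_rot: [-1.963, -2.155, 0.338]
ft_force: [0.2, 0.1, -0.1]
grip_width: 0.111
```

Run:
```python
from h import *
where();rad();arc(1,2,-1)
```

```text
t 8.725 G [ 0.7095 -0.0747  0.1559] tip [ 0.7041 -0.0752  0.1387] yaw 5.33 z [-0.303 -0.03  -0.952] xz -0.0017 F [ 0.23  0.08 -0.09] q [ 0.317  0.797 -0.522  1.02   0.361  1.718 -0.035] grip 0.111
gx 0.0624 gy -0.0007 gz 0.1559 r 0.1679 (nom .1681) tilt-from-handle 32.79 pitch 17.74
row x2: 0.001 0.289 0.012 0.0087 -0.0000 -0.0000 -1
```

Emit:
play_rows(targets="0 0.2 0 0.006 0 0 -1; 0 0.2 0 0.006 0 0 -1; 0 0 0 0 0 0 -1")

```text
time: 9.1
position: [0.7626, -0.0696, 0.3102]
tool_rot: [-1.954, -2.146, 0.355]
ft_force: [-0.9, -0.2, 1.0]
grip_width: 0.108
```

Run:
```python
from h import *
where();rad()
shot('side','s3',(270,160,390,250),6)
```

```text
t 9.1 G [ 0.7104 -0.0748  0.1548] tip [ 0.7046 -0.0754  0.1378] yaw 5.32 z [-0.319 -0.032 -0.947] xz -0.0019 F [-0.92 -0.16  1.05] q [ 0.308  0.812 -0.518  0.998  0.364  1.739 -0.034] grip 0.108
gx 0.0632 gy -0.0009 gz 0.1548 r 0.1673 (nom .1681) tilt-from-handle 33.18 pitch 18.68
```

View pics/s3.png

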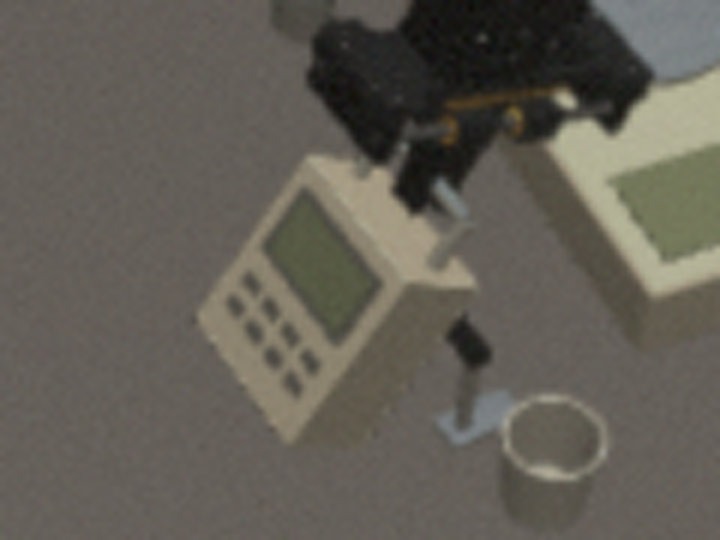

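Emit:
play_rows(targets="0 0.2 0 0.003 0 0 -1; 0 0.2 0 0.003 0 0 -1; 0 0 0 0 0 0 -1")

```text
time: 9.52
position: [0.7659, -0.0696, 0.3084]
tool_rot: [-1.95, -2.14, 0.365]
ft_force: [-2.7, 0.2, 0.8]
grip_width: 0.111
```

Run:
```python
from h import *
where();rad()
```

```text
t 9.525 G [ 0.7122 -0.075   0.1536] tip [ 0.7063 -0.0756  0.1366] yaw 5.3 z [-0.328 -0.033 -0.944] xz -0.0023 F [-2.68  0.18  0.82] q [ 0.301  0.825 -0.515  0.981  0.366  1.752 -0.033] grip 0.111
gx 0.0650 gy -0.0013 gz 0.1536 r 0.1668 (nom .1681) tilt-from-handle 33.92 pitch 19.23
```

Emit:
play_rows(targets="0 0.1 0 0 0 0 -0.74; 0 0 0 0 0 0 -0.72; 0 0 0 0 0 0 -0.68; 0 0 0 0 0 0 -0.6; 0 0 0 0 0 0 -0.5; 0 0 0 0 0 0 -0.2; 0 0 0 0 0 0 -0.2")

```text
time: 10.4
position: [0.7682, -0.0695, 0.3081]
tool_rot: [-1.954, -2.143, 0.359]
ft_force: [-0.0, 0.4, 0.5]
grip_width: 0.367
```

Run:
```python
from h import *
where();rad()
shot('wrist','w3')
shot('side','s4',(270,160,390,250),6)
```

```text
t 10.4 G [ 0.7154 -0.0749  0.1529] tip [ 0.7096 -0.0754  0.1359] yaw 5.28 z [-0.322 -0.032 -0.946] xz -0.0026 F [-0.05  0.38  0.48] q [ 0.3    0.827 -0.515  0.976  0.367  1.748 -0.033] grip 0.367
gx 0.0682 gy -0.0015 gz 0.1529 r 0.1674 (nom .1681) tilt-from-handle 35.01 pitch 18.88
```

View pics/w3.png

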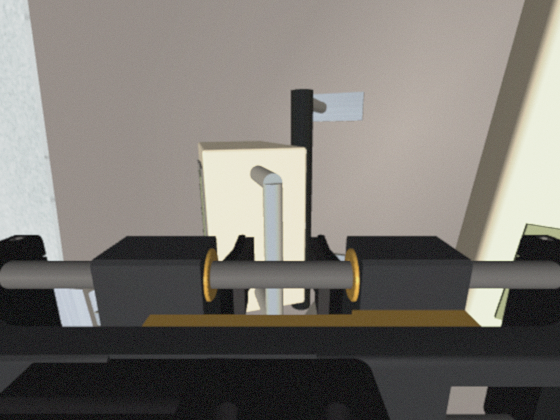

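View pics/s4.png

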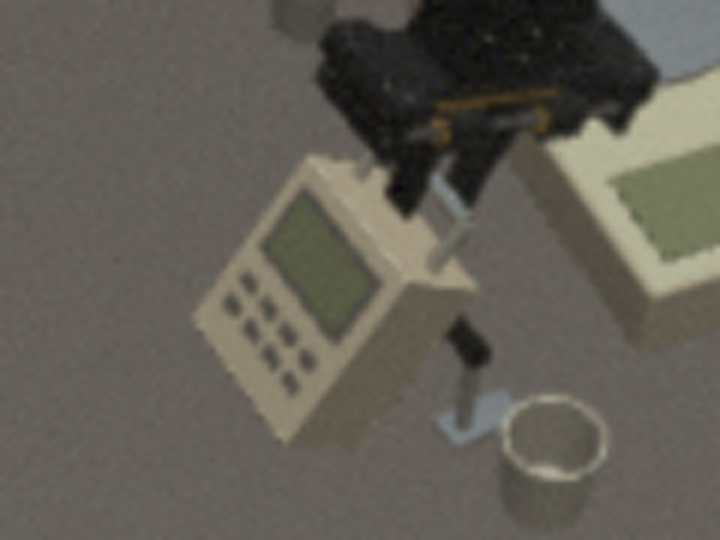

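The unit leans on the rail with the fingers open and the bar at column 273 between them. I'll retreat and measure the plate.

Emit:
play_rows(targets="0 0 -1 0 0 0 -0.2; 0 0 -1.5 0 0 0 -0.2; 0 0 -2.5 0 0 0 -0.2; 0 0 -3 -0.03 0 0 0.2; 0 0 -3 -0.03 0 0 1")

```text
time: 11.12
position: [0.8037, -0.0663, 0.4149]
tool_rot: [-1.984, -2.177, 0.299]
ft_force: [-0.3, 0.4, 0.3]
grip_width: 0.549
```

Run:
```python
from h import *
im=load('top0')
for p in [(370.7,208.6),(387.1,205.3),(390.4,221),(373.6,224.3)]: print(pt(im,*p,z=.022).round(4))
im=load('side0');crop('side0','c5',(285,265,325,300),16)
crop('top0','c6',(360,195,400,230),16)
where()
```

```text
[ 0.4941 -0.2714  0.022 ]
[ 0.5035 -0.3182  0.022 ]
[ 0.4589 -0.3271  0.022 ]
[ 0.4495 -0.2793  0.022 ]
t 11.125 G [ 0.76   -0.0707  0.2569] tip [ 0.7552 -0.0712  0.2396] yaw 5.29 z [-0.267 -0.027 -0.963] xz -0.0021 F [-0.27  0.39  0.26] q [ 0.226  0.863 -0.507  0.68   0.384  1.93   0.008] grip 0.549
```

View pics/c5.png

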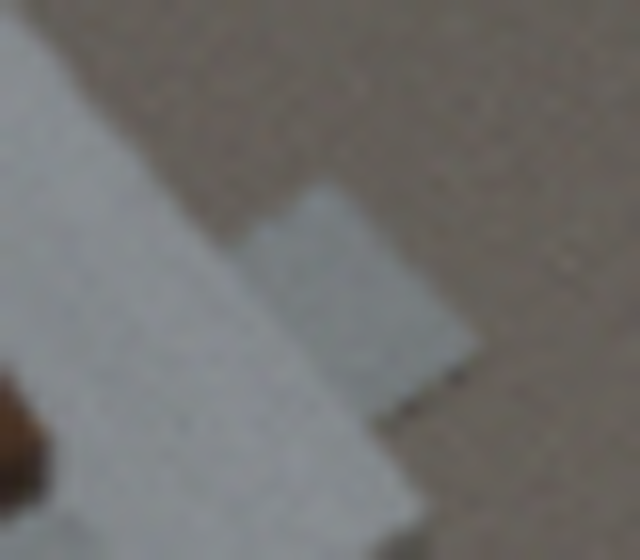

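View pics/c6.png

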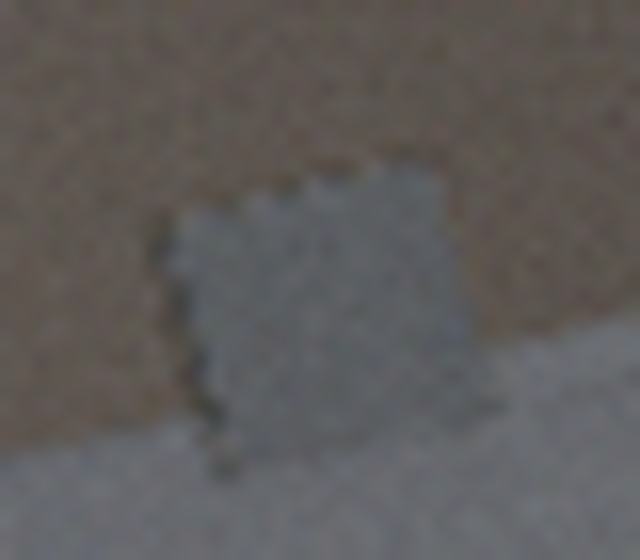

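Run:
```python
from h import *
im=load('top0')
print([pt(im,*p,z=.022).round(4) for p in [(370.75,208.4),(387.5,204.7),(389.9,220),(373.75,224.4)]])
im=load('side0')
print([pt(im,*p,z=.022).round(4) for p in [(305.3,276.6),(315,286.6),(308.4,291.6)]])
plan(pose([.485,-.297,.2],-79,0),14,1)
```

```text
[array([ 0.4947, -0.2716,  0.022 ]), array([ 0.5052, -0.3194,  0.022 ]), array([ 0.4617, -0.3257,  0.022 ]), array([ 0.4492, -0.2797,  0.022 ])]
[array([ 0.4937, -0.2717,  0.022 ]), array([ 0.5072, -0.3179,  0.022 ]), array([ 0.4801, -0.3266,  0.022 ])]
-1.65 -2.19 0.96 -0.016 0.014 0.104 1; -1.85 -2.04 0.91 -0.016 0.014 0.104 1; -2.04 -1.87 0.86 -0.016 0.014 0.104 1; -2.21 -1.69 0.81 -0.016 0.014 0.104 1; -2.36 -1.48 0.76 -0.016 0.014 0.104 1; -2.49 -1.27 0.71 -0.016 0.014 0.104 1; -2.59 -1.03 0.66 -0.016 0.014 0.104 1; -2.67 -0.79 0.62 -0.016 0.014 0.104 1; -2.72 -0.54 0.58 -0.016 0.014 0.104 1; -2.74 -0.29 0.54 -0.016 0.014 0.104 1; -2.74 -0.04 0.50 -0.016 0.014 0.104 1; -2.71 0.22 0.47 -0.016 0.014 0.104 1; -2.65 0.47 0.45 -0.016 0.014 0.104 1; -2.57 0.71 0.43 -0.016 0.014 0.104 1
```

Emit:
play_rows(targets="-1.65 -2.2 0.7 -0.016 0.014 0.104 1; -1.85 -2.0 0.7 -0.016 0.014 0.104 1; -2.0 -1.9 0.7 -0.016 0.014 0.104 1; -2.2 -1.7 0.7 -0.016 0.014 0.104 1; -2.4 -1.5 0.75 -0.016 0.014 0.104 1; -2.5 -1.3 0.7 -0.016 0.014 0.104 1; -2.6 -1.0 0.7 -0.016 0.014 0.104 1; -2.7 -0.8 0.6 -0.016 0.014 0.104 1; -2.7 -0.5 0.6 -0.016 0.014 0.104 1; -2.7 -0.3 0.5 -0.016 0.014 0.104 1; -2.7 0 0.5 -0.016 0.014 0.104 1; -2.7 0.2 0.5 -0.016 0.014 0.104 1")

```text
time: 12.62
position: [0.5267, -0.2661, 0.3884]
tool_rot: [-3.075, -0.576, 0.008]
ft_force: [0.3, 0.1, -0.1]
grip_width: 0.996
```

Run:
```python
from h import *
where()
plan(pose([.485,-.297,.11],-79,0),6,1)
```

```text
t 12.625 G [ 0.5255 -0.2641  0.2244] tip [ 0.5254 -0.2639  0.2064] yaw -68.76 z [-0.007  0.012 -1.   ] xz -0.0024 F [ 0.33  0.09 -0.12] q [ 0.717  0.226 -0.339  1.614  0.068  1.326 -0.832] grip 0.996
-0.83 0.26 1.91 -0.002 0.001 0.030 1; -0.82 0.28 1.91 -0.002 0.001 0.030 1; -0.82 0.30 1.91 -0.002 0.001 0.030 1; -0.81 0.32 1.91 -0.002 0.001 0.030 1; -0.80 0.33 1.91 -0.002 0.001 0.030 1; -0.79 0.35 1.91 -0.002 0.001 0.030 1
```

Emit:
play_rows(targets="-0.8 0.25 1.9 0 0 0.028 1; -0.8 0.3 1.9 0 0 0.028 1; -0.8 0.3 1.9 0 0 0.028 1; -0.8 0.3 1.9 0 0 0.028 1; -0.8 0.3 1.9 0 0 0.026 1; -0.8 0.35 1.9 0 0 0.026 1; 0 0 0 0 0 0 1")

```text
time: 13.5
position: [0.485, -0.2987, 0.2793]
tool_rot: [-3.121, -0.313, -0.002]
ft_force: [-0.3, -0.3, 1.0]
grip_width: 1.001
```

Run:
```python
from h import *
where()
im=shot('wrist','w4')
for p in ([.4942,-.2717,.022],[.506,-.3187,.022]): print(proj(im,p))
```

```text
t 13.5 G [ 0.4851 -0.2978  0.1153] tip [ 0.4851 -0.2977  0.0973] yaw -78.54 z [ 0.001  0.005 -1.   ] xz 0.0015 F [-0.28 -0.28  1.03] q [ 0.759  0.263 -0.289  1.795  0.078  1.098 -0.927] grip 1.001
[253.18884561 200.2062125 ]
[311.88319992 197.60489616]
```

View pics/w4.png

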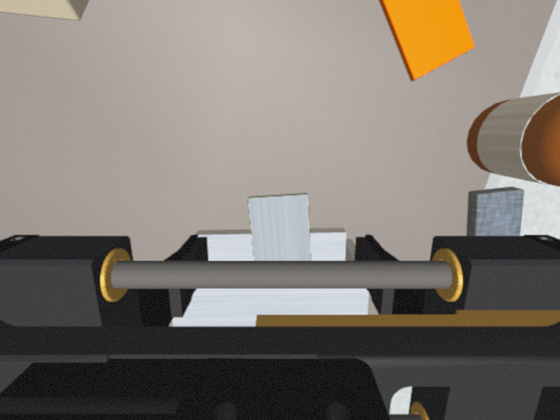

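Run:
```python
from h import *
crop('w4','c7',(230,180,330,260),8)
```

```text
(no output)
```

View pics/c7.png

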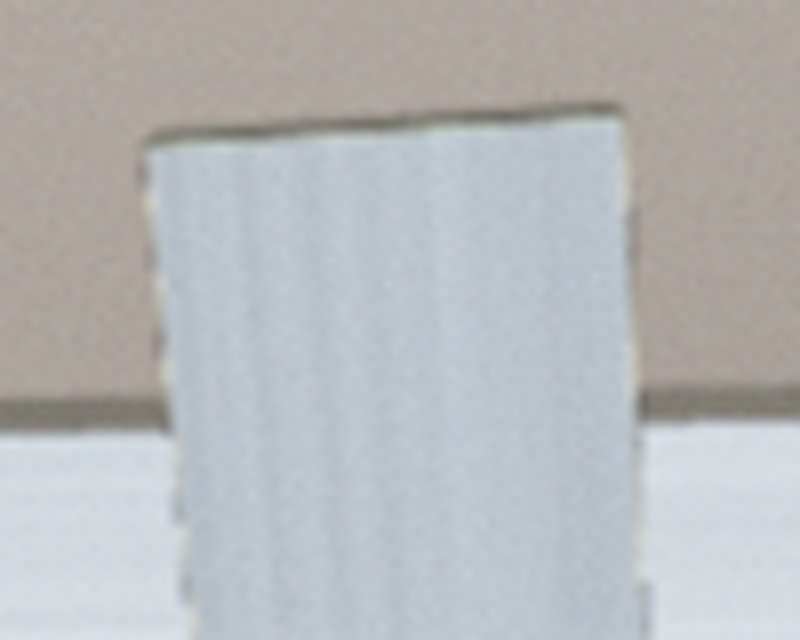

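Run:
```python
from h import *
im=load('w4')
a=pt(im,248.5,198.1,z=.022);b=pt(im,307.75,195,z=.022);c=pt(im,251.5,233.7,z=.022);d=pt(im,309.9,233,z=.022)
for n,(p,q) in dict(nose=(a,b),left=(c,a),right=(d,b)).items():
    e=q-p;print(n,p.round(4),q.round(4),np.linalg.norm(e),np.degrees(np.arctan2(e[1],e[0])))
print('mid',(a+b)/2)
```

```text
nose [ 0.4952 -0.2676  0.022 ] [ 0.5075 -0.3149  0.022 ] 0.048854132341061875 -75.44750796522708
left [ 0.4651 -0.2754  0.022 ] [ 0.4952 -0.2676  0.022 ] 0.031084242967508446 14.540706224071032
right [ 0.4756 -0.3239  0.022 ] [ 0.5075 -0.3149  0.022 ] 0.033081541079240384 15.893049066444949
mid [ 0.50132243 -0.29124043  0.022     ]
```

Run:
```python
from h import *
plan(pose([.4865,-.296,.023],-75.5,0),8,1)
```

```text
0.01 -0.02 1.17 -0.000 -0.000 -0.007 1; 0.01 -0.02 1.17 -0.000 -0.000 -0.007 1; 0.01 -0.03 1.17 -0.000 -0.000 -0.007 1; 0.01 -0.03 1.17 -0.000 -0.000 -0.007 1; 0.01 -0.03 1.17 -0.000 -0.000 -0.007 1; 0.01 -0.03 1.17 -0.000 -0.000 -0.007 1; 0.01 -0.03 1.17 -0.000 -0.000 -0.007 1; 0.01 -0.03 1.17 -0.000 -0.000 -0.007 1
```

Emit:
play_rows(targets="0 -0.02 1.2 0 0 -0.007 1; 0 -0.02 1.2 0 0 -0.007 1; 0 -0.03 1.2 0 0 -0.007 1; 0 -0.03 1.2 0 0 -0.007 1; 0 -0.03 1.2 0 0 -0.007 1; 0 -0.03 1.2 0 0 -0.007 1; 0 -0.03 0.8 0 0 -0.007 1; 0 0 0 0 0 0 1")

```text
time: 14.55
position: [0.4877, -0.2952, 0.1967]
tool_rot: [-3.113, -0.402, -0.009]
ft_force: [0.2, -0.6, 0.5]
grip_width: 0.998
```

Run:
```python
from h import *
where()
plan(pose([.4865,-.296,.023],-75.5,0),2,1)
shot('wrist','w5')
```

```text
t 14.55 G [ 0.4886 -0.2946  0.0327] tip [ 0.4887 -0.2946  0.0147] yaw -75.3 z [ 0.005  0.004 -1.   ] xz 0.0061 F [ 0.23 -0.62  0.52] q [ 0.748  0.361 -0.288  1.858  0.118  0.936 -0.907] grip 0.998
-0.07 0.02 0.48 -0.001 -0.003 0.002 1; -0.07 0.02 0.48 -0.001 -0.003 0.002 1
```

View pics/w5.png

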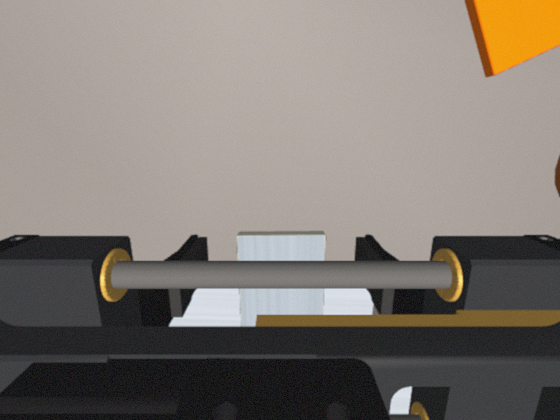

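The plate is square and centred between the fingers (columns 237–325). I'll lower and grip it.

Emit:
play_rows(targets="-0.1 0 0.5 0 -0.003 0 1; -0.1 0 0.45 0 -0.003 0 1; 0 0 0 0 0 0 0.5; 0 0 0 0 0 0 0; 0 0 0 0 0 0 0; 0 0 0 0 0 0 -0.3; 0 0 0 0 0 0 -0.3", newtons=35)

```text
time: 15.48
position: [0.4865, -0.2963, 0.1885]
tool_rot: [3.116, 0.401, 0.004]
ft_force: [0.7, -0.4, -1.1]
grip_width: 0.569
```

Run:
```python
from h import *
where()
```

```text
t 15.475 G [ 0.4869 -0.2963  0.0245] tip [ 0.4869 -0.2963  0.0065] yaw -75.31 z [ 0.002 -0.    -1.   ] xz 0.0022 F [ 0.74 -0.37 -1.1 ] q [ 0.745  0.372 -0.285  1.864  0.127  0.922 -0.912] grip 0.569
```

Emit:
play_rows(targets="0 0 -0.15 0 0 0 -0.3; 0.6 0 0 0 0 0 -0.3; 1 0 0 0 0 0 -0.3; 1 0 0 0 0 0 -0.3; 1 0 0 0 0 0 -0.3; 1 0 0 0 0 0 -0.3; 0 0 0 0 0 0 -0.3")

```text
time: 16.35
position: [0.5348, -0.2827, 0.1892]
tool_rot: [-3.114, -0.403, -0.003]
ft_force: [0.5, -2.1, -2.3]
grip_width: 0.568
```

Run:
```python
from h import *
where()
shot('top','t1',(255,105,435,275),4)
```

```text
t 16.35 G [ 0.5351 -0.2825  0.0252] tip [ 0.5351 -0.2825  0.0072] yaw -75.24 z [ 0.002  0.001 -1.   ] xz 0.0023 F [ 0.47 -2.1  -2.27] q [ 0.683  0.435 -0.29   1.774  0.146  0.953 -0.98 ] grip 0.568
```

View pics/t1.png

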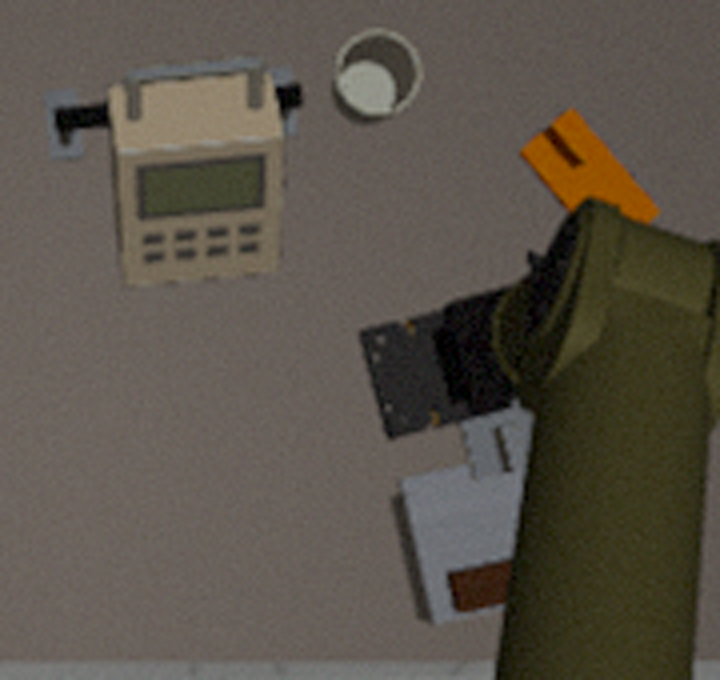

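Emit:
play_rows(targets="1 0 0 0 0 0 -0.3; 1 0 0 0 0 0 -0.3; 1 0 0 0 0 0 -0.3; 1 0 0 0 0 0 -0.3; 0.6 0 0 0 0 0 -0.3; 0 0 0 0 0 0 -0.3")

```text
time: 17.15
position: [0.5816, -0.2707, 0.1889]
tool_rot: [-3.115, -0.402, -0.002]
ft_force: [-0.2, -0.6, -1.9]
grip_width: 0.57
```

Run:
```python
from h import *
where()
shot('side','s5',(240,200,400,320),5)
```

```text
t 17.15 G [ 0.5818 -0.2705  0.0249] tip [ 0.5818 -0.2704  0.0069] yaw -75.3 z [ 0.001  0.001 -1.   ] xz 0.0012 F [-0.19 -0.56 -1.86] q [ 0.625  0.502 -0.291  1.677  0.164  0.986 -1.037] grip 0.57
```

View pics/s5.png

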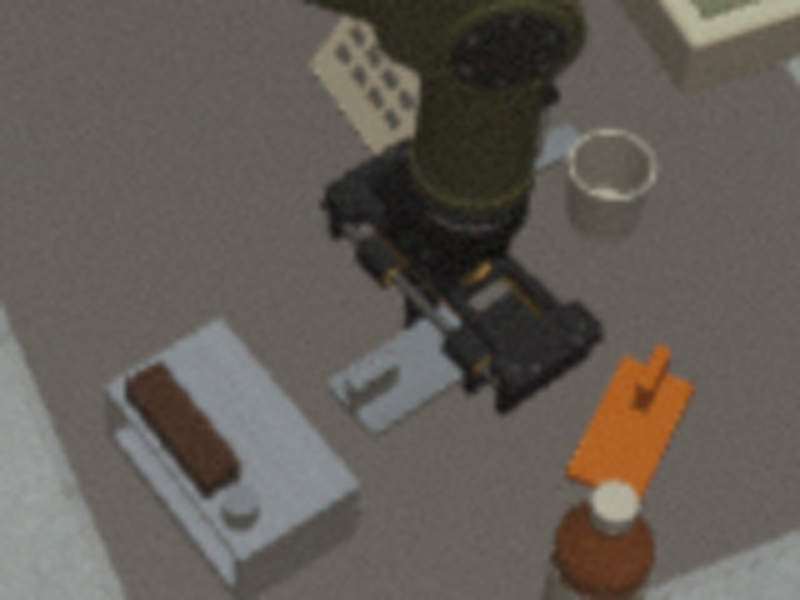

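Emit:
play_rows(targets="0 0 0.2 0 0 0 -0.3; 0 0 0.2 0 0 0 -0.3; -0.5 0 0 0 0.03 0 -0.3; -0.5 0 0 0 0.03 0 -0.3; -0.4 0 0 0 0.02 0 -0.3; 0 0 0 0 0 0 -0.3")

```text
time: 17.95
position: [0.5649, -0.2759, 0.1839]
tool_rot: [-3.102, -0.396, -0.131]
ft_force: [0.2, -1.1, -2.9]
grip_width: 0.567
```

Run:
```python
from h import *
where()
```

```text
t 17.95 G [ 0.5783 -0.2723  0.0205] tip [ 0.5797 -0.2719  0.0025] yaw -75.46 z [ 0.081  0.022 -0.996] xz 0.0844 F [ 0.2  -1.14 -2.86] q [ 0.684  0.468 -0.314  1.744  0.113  0.886 -0.98 ] grip 0.567
```

Emit:
play_rows(targets="0 0 0 0 0.01 0 -0.3; 0 0 0 0 0 0 0.2; 0 0 0 0 0 0 0.5; 0 0 0 0 0 0 0.7; 0.3 0 -0.5 0 -0.03 0 0.8; 0.5 0 -1.5 0 -0.03 0 0.8; 0.5 0 -3 0 -0.03 0 0.8; 0 0 -3 0 0 0 0.8; -1 0 -2 0 0 0 0.8; -2 0 0 0 0 0 0.8; -2 0 0 0 0 0 0.8")

```text
time: 19.32
position: [0.5272, -0.2849, 0.2891]
tool_rot: [-3.115, -0.404, -0.008]
ft_force: [0.5, -0.1, -0.3]
grip_width: 0.901
```

Run:
```python
from h import *
where()
shot('wrist','w6')
shot('side','s6',(240,160,400,320),4)
```

```text
t 19.325 G [ 0.5279 -0.2848  0.1251] tip [ 0.528  -0.2848  0.1071] yaw -75.23 z [ 0.005  0.001 -1.   ] xz 0.0048 F [ 0.48 -0.11 -0.32] q [ 0.709  0.311 -0.305  1.714  0.099  1.127 -0.937] grip 0.901
```

View pics/w6.png

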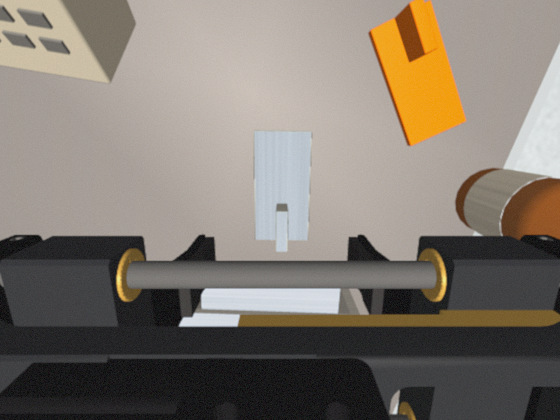

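View pics/s6.png

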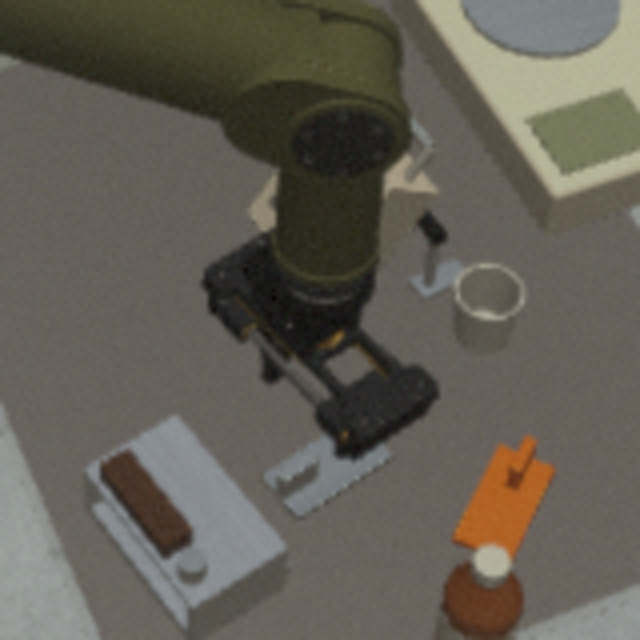

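Run:
```python
from h import *
crop('w6','c8',(240,120,330,260),5)
im=load('w6')
for n,p,z in [('nl',(254,131),.008),('nr',(312,132),.008),('tl',(255,240),.008),('tr',(309.5,240.5),.008),('tabf',(281.5,205),.036),('tabr',(281.5,251),.036)]: print(n,pt(im,*p,z=z).round(4))
```

```text
nl [ 0.5895 -0.2443  0.008 ]
nr [ 0.6013 -0.2926  0.008 ]
tl [ 0.4932 -0.2682  0.008 ]
tr [ 0.5058 -0.318   0.008 ]
tabf [ 0.539  -0.2819  0.036 ]
tabr [ 0.5001 -0.2922  0.036 ]
```

View pics/c8.png

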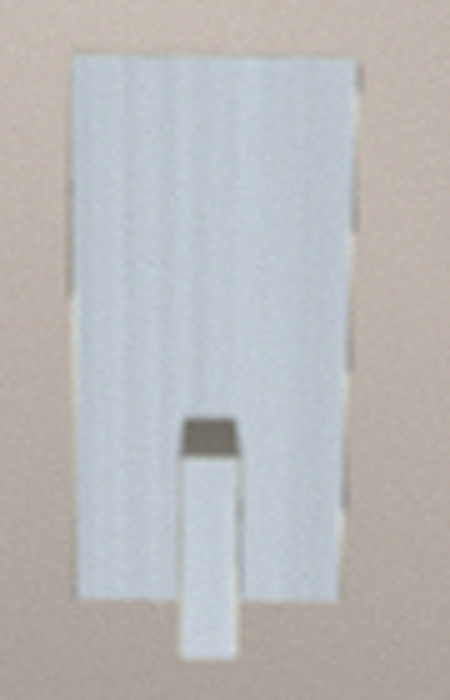

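Run:
```python
from h import *
im=load('w6')
q={n:pt(im,*p,z=z) for n,p,z in [('nl',(254.4,131.4),.008),('nr',(311.6,131.6),.008),('tl',(255.8,240),.008),('tr',(307.6,240),.008),('tabf',(282,211.4),.036),('tabr',(281.6,251.6),.036)]}
n=(q['nl']+q['nr'])/2;t=(q['tl']+q['tr'])/2;d=n-t
print('nose',n,'L',np.linalg.norm(d),'yaw',np.degrees(np.arctan2(d[1],d[0])))
e=q['nl']-q['nr'];print(np.linalg.norm(e),np.degrees(np.arctan2(e[1],e[0]))-90)
d/=np.linalg.norm(d);print('tab from nose',n-.082*d,'tab top mid',(q['tabf']+q['tabr'])/2,np.linalg.norm(q['tabf']-q['tabr']))
tab=(n-.082*d+(q['tabf']+q['tabr'])/2)/2; print(tab)
plan(pose([tab[0],tab[1],.030],-76,0),8,-.2)
```

```text
nose [ 0.59541901 -0.26843993  0.008     ] L 0.09881571566214935 yaw 14.110993719073267
0.049051833978518235 14.530843395806741
tab from nose [ 0.51589334 -0.28843162  0.008     ] tab top mid [ 0.51672986 -0.28804024  0.036     ] 0.035336826736319854
[ 0.5163116  -0.28823593  0.022     ]
-0.12 -0.01 1.19 0.000 -0.000 0.001 -0.2; -0.12 -0.01 1.19 0.000 -0.000 0.001 -0.2; -0.12 -0.01 1.19 0.000 -0.000 0.001 -0.2; -0.12 -0.01 1.19 0.000 -0.000 0.001 -0.2; -0.12 -0.01 1.19 0.000 -0.000 0.001 -0.2; -0.12 -0.01 1.19 0.000 -0.000 0.001 -0.2; -0.12 -0.01 1.19 0.000 -0.000 0.001 -0.2; -0.12 -0.00 1.19 0.000 -0.000 0.001 -0.2
```

Emit:
play_rows(targets="-0.15 0 1.2 0 0 -0.002 -0.2; -0.15 0 1.2 0 0 -0.002 -0.2; -0.15 0 1.2 0 0 -0.002 -0.2; -0.15 0 1.2 0 0 -0.002 -0.2; -0.1 0 1.2 0 0 0 -0.2; -0.1 0 1.2 0 0 0 -0.2; -0.1 0 1 0 0 0 -0.2; 0 0 0 0 0 0 -0.2")

```text
time: 20.42
position: [0.5169, -0.2873, 0.1982]
tool_rot: [-3.111, -0.414, -0.001]
ft_force: [-0.2, -0.4, 0.2]
grip_width: 0.403
```

Run:
```python
from h import *
where()
shot('wrist','w7')
plan(pose([.5163,-.2882,.029],-75.7,0),1,-.2)
```

```text
t 20.425 G [ 0.5169 -0.2867  0.0342] tip [ 0.5169 -0.2866  0.0162] yaw -74.84 z [ 0.     0.004 -1.   ] xz 0.0011 F [-0.24 -0.44  0.21] q [ 0.708  0.4   -0.291  1.802  0.133  0.96  -0.944] grip 0.403
-0.10 0.06 0.58 -0.003 -0.002 0.015 -0.2
```

View pics/w7.png

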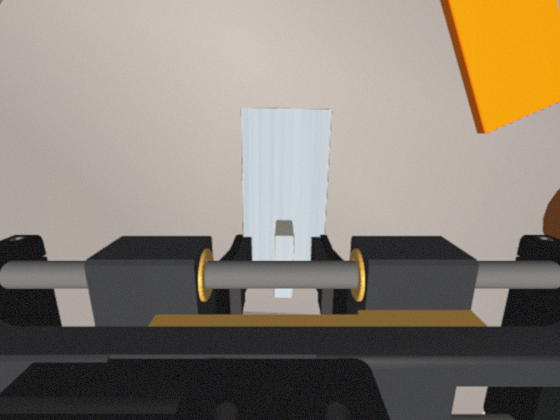

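The tab (columns 275–294) is between the fingers. I'll finish the descent and grip it.

Emit:
play_rows(targets="-0.1 0.1 0.25 0 -0.002 0.012 -0.2; 0 0 0.25 0 0 0 -0.2; 0 0 0 0 0 0 -1; 0 0 0 0 0 0 -1; 0 0 0 0 0 0 -1; 0 0 0 0 0 0 -1; 0 0 0 0 0 0 -1", newtons=50)

```text
time: 21.35
position: [0.5172, -0.2889, 0.1952]
tool_rot: [-3.116, -0.394, -0.003]
ft_force: [-0.2, 0.1, 0.1]
grip_width: 0.111
```

Run:
```python
from h import *
where()
# unit now
im=shot('top','t2',(260,100,360,190),7)
W=cloud(im);v,u=np.mgrid[0:420,0:560]
```

```text
t 21.35 G [ 0.5175 -0.2888  0.0312] tip [ 0.5176 -0.2888  0.0132] yaw -75.57 z [ 0.002  0.001 -1.   ] xz 0.002 F [-0.21  0.08  0.14] q [ 0.706  0.404 -0.287  1.802  0.135  0.953 -0.956] grip 0.111
```

View pics/t2.png

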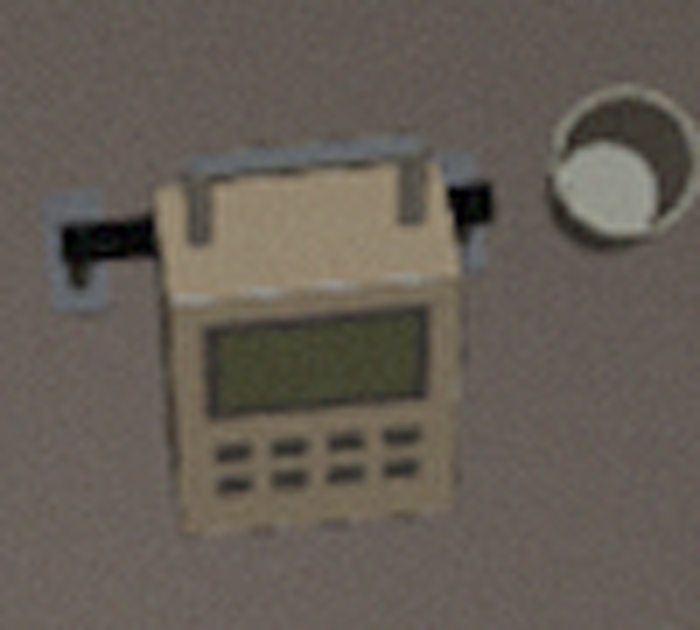

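Run:
```python
from h import *
im=load('t2');W=cloud(im);v,u=np.mgrid[0:420,0:560]
def plane(box):
    P=W[box[1]:box[3],box[0]:box[2]].reshape(-1,3);P=P[~np.isnan(P[:,0])]
    for _ in range(4):
        c=P.mean(0);n=np.linalg.svd(P-c)[2][2];d=abs((P-c)@n);P=P[d<max(.003,2*d.std())] if 0 else P[d<.004]
    n*=np.sign(n[2]);return c,n,len(P)
c,n,k=plane((289,146,321,170)); print('front',c,n,k,'tilt',np.degrees(np.arcsin(n[2])),'yaw',np.degrees(np.arctan2(-n[1],-n[0])))
ct,nt,k=plane((288,126,322,140)); print('top',ct,nt,k,np.degrees(np.arccos(nt[2])))
# front bottom edge
for p in [(286.4,175.7),(324.7,172.9)]:
    K=im['intrinsics'];r=im['R'].T@np.linalg.inv(K)@np.array([*p,1]);C=-im['R'].T@im['t']
    X=C+r*((c-C)@n)/(r@n);print('fb',X)
print('REAR',REAR)
# predicted rear edge from front plane: underside perp; depth 64 from front
th=np.arcsin(n[2]);
# rear face plane: points x with (x-c).n=-.064 ; at z=0 along ux
x0=c-.064*n; h=np.array([-n[0],-n[1],0])/np.hypot(n[0],n[1]); 
# move in rear plane to z=0: direction down in plane
dn=np.array([0,0,-1.])+n*n[2]; dn/=np.linalg.norm(dn); e=x0+dn*(x0[2]/-dn[2]); print('rear edge pt',e,'along ux from REAR',(e-REAR)@ux)
```

```text
front [ 0.6278334  -0.07901191  0.0936397 ] [-0.82837358 -0.07562207  0.55504821] 749 tilt 33.71403568773562 yaw 5.216063525145712
top [ 0.68740933 -0.07813919  0.1273274 ] [0.57995472 0.05244361 0.81295891] 414 35.61395926572072
fb [ 0.58577863 -0.03160991  0.03733393]
fb [ 0.59410704 -0.13965075  0.0350436 ]
REAR [ 0.64735268 -0.07993294  0.        ]
rear edge pt [ 0.64223036 -0.07769762  0.        ] along ux from REAR -0.004884492838329861
```

Run:
```python
from h import *
im=load('t2');W=cloud(im);v,u=np.mgrid[0:420,0:560]
m=(u>285)&(u<325)&(v>115)&(v<128)&(W[...,2]>.146);P=W[m];print(len(P),P.mean(0),(P.mean(0)-REAR)@ux,P[:,2].max())
# verify projection of a unit model with REAR guess and tilt
for off in (0,-.003,-.005):
  for th in (33.5,34.5):
    t=np.radians(th);xx=np.cos(t)*ux+np.sin(t)*-uz*-1*-1 if 0 else np.cos(t)*ux-np.sin(t)*uz; zz=np.sin(t)*ux+np.cos(t)*uz
    O=REAR+off*ux
    pts=[O-.064*xx+s*.055*uy for s in(1,-1)]+[O-.064*xx+.13*zz+s*.055*uy for s in(1,-1)]+[O-.032*xx+.165*zz+s*.04*uy for s in(1,-1)]+[O+.13*zz+s*.055*uy for s in(1,-1)]
    print(off,th,[proj(im,p).round(1).tolist() for p in pts])
```

```text
154 [ 0.70864398 -0.07302295  0.15623249] 0.061671424259368196 0.1634418359083724
0 33.5 [[285.9, 174.7], [324.8, 171.0], [284.2, 141.7], [326.6, 137.7], [288.4, 122.5], [319.5, 119.6], [282.0, 124.6], [323.1, 120.8]]
0 34.5 [[285.9, 174.4], [324.8, 170.7], [284.1, 140.8], [326.5, 136.8], [288.3, 121.6], [319.3, 118.7], [282.0, 124.0], [322.9, 120.2]]
-0.003 33.5 [[286.0, 175.7], [324.9, 172.0], [284.3, 142.9], [326.7, 138.9], [288.5, 123.7], [319.6, 120.8], [282.1, 125.7], [323.2, 121.9]]
-0.003 34.5 [[286.0, 175.5], [324.9, 171.8], [284.2, 141.9], [326.6, 138.0], [288.4, 122.7], [319.5, 119.9], [282.1, 125.1], [323.1, 121.3]]
-0.005 33.5 [[286.1, 176.4], [324.9, 172.7], [284.4, 143.6], [326.8, 139.7], [288.6, 124.5], [319.7, 121.5], [282.2, 126.5], [323.3, 122.6]]
-0.005 34.5 [[286.1, 176.2], [324.9, 172.5], [284.3, 142.7], [326.7, 138.7], [288.5, 123.5], [319.5, 120.6], [282.1, 125.9], [323.1, 122.1]]
```

```bash
python3 - <<'E'
from h import *
im=load('top0')
for off in (0,-.003):
    O=REAR+off*ux; print([proj(im,p).round(1).tolist() for p in [O-a*.064*ux+.13*uz+s*.055*uy for a in(1,0) for s in(1,-1)]+[O-.032*ux+.165*uz+s*.04*uy for s in (1,-1)]])
for fn in('top0','t2'):
    im=load(fn);W=cloud(im)
    m=W[115:140,262:345];P=m[(m[...,2]>.06)&(m[...,2]<.09)];print(fn,P.mean(0), cv2.minAreaRect((P[:,:2]*1000).astype(np.float32)))
E
python3 - <<'E'
import sys; sys.path.insert(0,'.')
import os; os.chdir('.')
from h import *
im=shot('side','s7',(280,160,380,250),7)
for off in (0,-.003,-.005):
    t=np.radians(33.5);xx=np.cos(t)*ux-np.sin(t)*uz; zz=np.sin(t)*ux+np.cos(t)*uz;O=REAR+off*ux
    print([((proj(im,p)-[280,160])*7).round(0).tolist() for p in [O-.064*xx+s*.055*uy for s in(1,-1)]+[O-.055*uy]+[O-.064*xx+.13*zz+s*.055*uy for s in(1,-1)]+[O+.13*zz-.055*uy]])
E
```

```text
[[287.2, 174.0], [329.2, 170.1], [284.8, 149.7], [326.7, 145.8], [292.2, 159.1], [323.7, 156.2]]
[[287.3, 175.2], [329.3, 171.2], [284.9, 150.9], [326.8, 146.9], [292.3, 160.3], [323.8, 157.4]]
top0 [ 0.70300713 -0.06919448  0.08094197] ((707.9524536132812, -86.80470275878906), (35.75835037231445, 211.2386016845703), 13.185502052307129)
t2 [ 0.7024255  -0.0556695   0.07953024] ((719.3109130859375, -85.77082824707031), (45.25987243652344, 210.61245727539062), 5.66040563583374)
[[156.0, 367.0], [265.0, 520.0], [353.0, 522.0], [289.0, 175.0], [407.0, 326.0], [495.0, 333.0]]
[[151.0, 369.0], [260.0, 522.0], [348.0, 525.0], [284.0, 177.0], [402.0, 328.0], [489.0, 335.0]]
[[147.0, 371.0], [257.0, 524.0], [345.0, 526.0], [280.0, 178.0], [398.0, 329.0], [486.0, 337.0]]
```

View pics/s7.png

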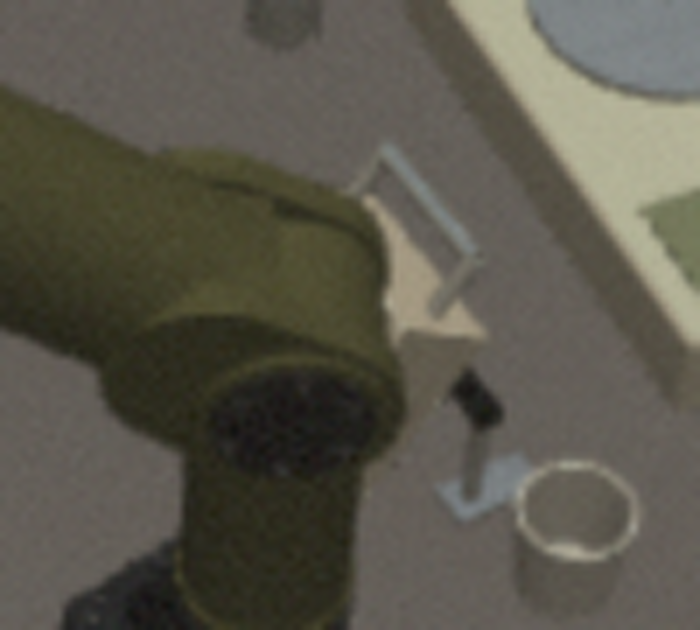

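Run:
```python
from h import *
A=pose([.5175,-.2888,.039],-75.57,0);
B=pose([.5175,-.19,.039],-80,0); C=pose([*(REAR-.188*ux)[:2],.039],-84.6,0)
plan(B,6,-1,A); plan(C,7,-1,B)
```

```text
0.41 -1.59 0.00 0.000 0.000 0.013 -1; 0.39 -1.60 0.00 0.000 0.000 0.013 -1; 0.37 -1.60 -0.00 0.000 0.000 0.013 -1; 0.35 -1.61 0.00 0.000 0.000 0.013 -1; 0.33 -1.61 0.00 0.000 0.000 0.013 -1; 0.31 -1.62 0.00 0.000 0.000 0.013 -1
-0.58 -1.44 0.00 0.000 0.000 0.011 -1; -0.59 -1.43 0.00 0.000 0.000 0.011 -1; -0.61 -1.42 0.00 0.000 0.000 0.011 -1; -0.63 -1.42 0.00 0.000 0.000 0.011 -1; -0.64 -1.41 0.00 0.000 0.000 0.011 -1; -0.66 -1.40 0.00 0.000 0.000 0.011 -1; -0.67 -1.39 0.00 0.000 0.000 0.011 -1
```

Emit:
play_rows(targets="0 0 -0.3 0 0 0 -1; 0 0 -0.5 0 0 0 -1; 0 0 0 0 0 0 -1")

```text
time: 21.82
position: [0.5167, -0.2888, 0.203]
tool_rot: [-3.115, -0.394, -0.001]
ft_force: [0.7, 1.0, -2.1]
grip_width: 0.108
```

Run:
```python
from h import *
where();shot('wrist','w8')
```

```text
t 21.825 G [ 0.5167 -0.2885  0.039 ] tip [ 0.5167 -0.2885  0.021 ] yaw -75.57 z [ 0.     0.002 -1.   ] xz 0.0006 F [ 0.7   0.99 -2.11] q [ 0.708  0.394 -0.289  1.798  0.131  0.969 -0.953] grip 0.108
```

View pics/w8.png

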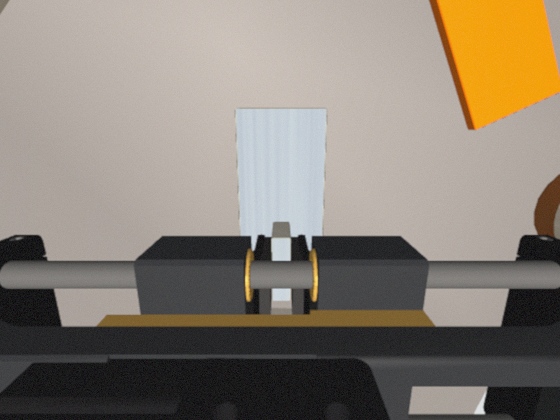

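The plate is lifted and level, with its nose at row 108, columns 236–327. I'll carry it to in front of the unit.

Emit:
play_rows(targets="0.4 -1.6 0 0 0 0.013 -1; 0.4 -1.6 0 0 0 0.013 -1; 0.4 -1.6 0 0 0 0.013 -1; 0.3 -1.6 0 0 0 0.013 -1; 0.3 -1.6 0 0 0 0.013 -1; 0.3 -1.6 0 0 0 0.013 -1; -0.6 -1.4 0 0 0 0.011 -1; -0.6 -1.4 0 0 0 0.011 -1; -0.6 -1.4 0 0 0 0.011 -1; -0.6 -1.4 0 0 0 0.011 -1; -0.6 -1.4 0 0 0 0.011 -1; -0.7 -1.4 0 0 0 0.011 -1; -0.7 -1.4 0 0 0 0.011 -1; 0 0 0 0 0 0 -1")

```text
time: 23.62
position: [0.4538, -0.0913, 0.2024]
tool_rot: [-3.137, -0.137, 0.003]
ft_force: [-0.3, 0.4, -1.7]
grip_width: 0.114
```

Run:
```python
from h import *
where();im=load('w8')
a=pt(im,236,108.5,z=.016);b=pt(im,327,108,z=.016);print(a,b,(a+b)/2)
shot('wrist','w9');shot('side','s8',(240,170,380,275),5.7)
shot('top','t3',(250,110,400,220),5)
```

```text
t 23.625 G [ 0.4535 -0.0911  0.0384] tip [ 0.4534 -0.0911  0.0204] yaw -84.99 z [-0.002  0.001 -1.   ] xz -0.0021 F [-0.28  0.41 -1.72] q [ 0.505  0.159 -0.384  2.103  0.075  0.895 -1.404] grip 0.114
[ 0.58912018 -0.24462501  0.016     ] [ 0.60150737 -0.29192764  0.016     ] [ 0.59531377 -0.26827632  0.016     ]
```

View pics/w9.png

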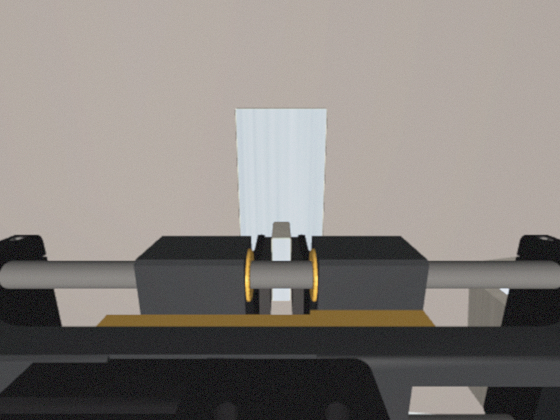

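View pics/s8.png

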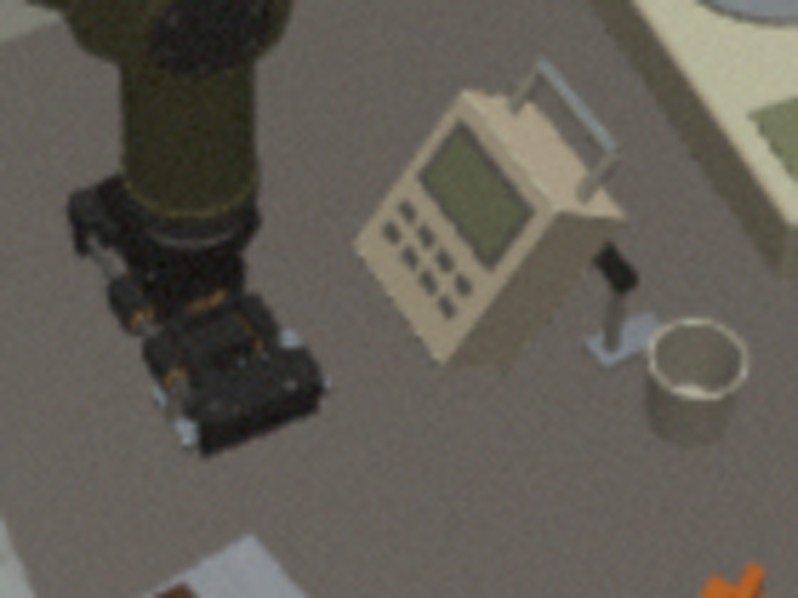

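View pics/t3.png

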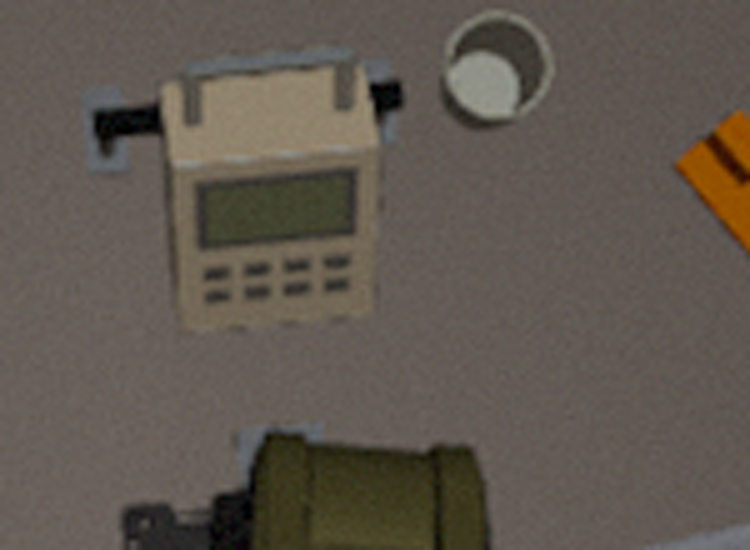

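```bash
cat > fit.py <<'E'
from h import *
from scipy.optimize import least_squares
def corners(p):
    x,y,yaw,th=p; a=np.radians(yaw);X=np.array([np.cos(a),np.sin(a),0]);Y=np.array([-X[1],X[0],0]);t=np.radians(th)
    xx=np.cos(t)*X-np.sin(t)*uz; zz=np.sin(t)*X+np.cos(t)*uz;O=np.array([x,y,0])
    return {f+v+s:O-.064*(f=='f')*xx+.13*(v=='t')*zz+.055*(1 if s=='l' else -1)*Y for f in 'fr' for v in 'bt' for s in 'lr'}
def fit(obs,th=None):
    def res(p):
        c=corners(p if th is None else [*p,th]);return np.concatenate([proj(im,c[k])-np.array(uv) for im,k,uv in obs])
    p0=[.645,-.08,5.4]+([30] if th is None else [])
    r=least_squares(res,p0,loss='soft_l1');print(r.x.round(4),'res',res(r.x).round(1).tolist())
    return r.x
E
python3 - <<'E'
from fit import *
s=load('s8');t=load('t3')
S=lambda u,v:(240+u/5.7,170+v/5.7); T=lambda u,v:(250+u/5,110+v/5)
o=[(s,'fbl',S(357,245)),(s,'fbr',S(443,362)),(s,'ftl',S(465,92)),(s,'ftr',S(553,210)),(s,'rtr',S(625,215)),(t,'fbl',T(183,330)),(t,'fbr',T(372,310)),(t,'ftl',T(172,165)),(t,'ftr',T(378,148))]
fit(o); fit([q for q in o if q[0] is s]);fit([q for q in o if q[0] is t])
s=load('side0');t=load('top0')
C=lambda u,v:(250+u/4,170+v/4); D=lambda u,v:(255+u/7,115+v/7)
o=[(s,'ftl',C(205,105)),(s,'ftr',C(270,192)),(s,'rtr',C(331,165)),(s,'fbr',C(263,280)),(s,'rbr',C(323,258)),(t,'ftl',D(228,415)),(t,'ftr',D(517,385)),(t,'rtl',D(210,250)),(t,'rtr',D(500,223))]
fit(o,0);fit([q for q in o if q[0] is s],0);fit([q for q in o if q[0] is t],0)
print(REAR)
E
```

```text
[ 0.6457 -0.08    5.3812 32.72  ] res [-0.9, -0.2, -0.4, 1.1, -1.2, -0.9, 0.2, 0.0, 0.2, 0.0, -0.7, -0.6, 0.3, -0.2, -0.1, 0.1, 1.1, -0.4]
[ 0.6492 -0.0802  4.1789 31.5078] res [-0.0, -0.5, -0.1, 1.0, -0.7, -0.9, 0.1, 0.2, 0.6, 0.2]
[ 0.6442 -0.0795  5.763  33.1622] res [-0.7, -0.0, 0.3, 0.1, -0.3, 0.4, 0.8, -0.4]
[ 0.6471 -0.0796  6.2409] res [-1.1, -0.0, -0.7, 0.2, 0.5, -0.2, -0.8, 1.5, -0.2, 0.0, -0.2, 0.1, 0.5, -0.2, -0.3, -0.6, 0.1, -1.2]
[ 0.6496 -0.0799  5.5427] res [-0.3, -0.4, -0.3, -0.1, 1.0, -0.3, -0.4, 1.3, 0.3, -0.1]
[ 0.6459 -0.0798  5.7989] res [-0.3, 0.4, 0.4, 0.5, -0.2, -0.3, 0.2, -0.6]
[ 0.64735268 -0.07993294  0.        ]
```

Run:
```python
from h import *
plan(pose([.505,-.0935,.037],-84.6,0),6,-1)
```

```text
0.83 0.08 0.03 -0.000 0.000 -0.001 -1; 0.83 0.08 0.03 -0.000 0.000 -0.001 -1; 0.83 0.08 0.03 -0.000 0.000 -0.001 -1; 0.83 0.08 0.03 -0.000 0.000 -0.001 -1; 0.83 0.08 0.03 -0.000 0.000 -0.001 -1; 0.83 0.09 0.03 -0.000 0.000 -0.001 -1
```

Emit:
play_rows(targets="0.4 0.2 0 0 0 0 -1; 0.4 0.2 0 0 0 -0.002 -1; 0.8 0.1 0 0 0 -0.002 -1; 0.8 0 0 0 0 -0.002 -1; 0.8 0 0 0 0 0 -1; 0.8 0 0 0 0 0 -1; 0.5 0 0 0 0 0 -1; 0 0 0 0 0 0 -1")

```text
time: 24.78
position: [0.5047, -0.0954, 0.2024]
tool_rot: [-3.137, -0.141, -0.0]
ft_force: [0.3, -0.2, -2.0]
grip_width: 0.108
```

Run:
```python
from h import *
where()
plan(pose([.521,-.0920,.033],-84.6,0),4,-1)
```

```text
t 24.775 G [ 0.5047 -0.0952  0.0384] tip [ 0.5047 -0.0951  0.0204] yaw -84.86 z [ 0.     0.001 -1.   ] xz 0.0001 F [ 0.28 -0.22 -2.  ] q [ 0.477  0.258 -0.376  1.987  0.117  0.917 -1.44 ] grip 0.108
0.41 -0.05 0.14 -0.000 -0.000 -0.001 -1; 0.41 -0.05 0.14 -0.000 -0.000 -0.001 -1; 0.41 -0.05 0.14 -0.000 -0.000 -0.001 -1; 0.41 -0.05 0.14 -0.000 -0.000 -0.001 -1
```

Emit:
play_rows(targets="0.4 -0.05 0.1 0 0 -0.002 -1; 0.4 -0.05 0.1 0 0 -0.002 -1; 0.4 -0.05 0.15 0 0 0 -1; 0.4 -0.05 0.15 0 0 0 -1; 0 0 0 0 0 0 -1")

```text
time: 25.4
position: [0.5211, -0.0917, 0.1969]
tool_rot: [-3.137, -0.147, 0.001]
ft_force: [-0.1, 0.4, -2.5]
grip_width: 0.111
```

Run:
```python
from h import *
where()
shot('wrist','w10')
shot('side','s9',(240,170,380,275),5.7)
plan(pose([.521,-.0920,.0312],-84.6,0),1,-1)
```

```text
t 25.4 G [ 0.521  -0.0915  0.0329] tip [ 0.521  -0.0915  0.0149] yaw -84.62 z [-0.001  0.001 -1.   ] xz -0.0005 F [-0.05  0.37 -2.48] q [ 0.459  0.296 -0.375  1.954  0.133  0.917 -1.46 ] grip 0.111
0.02 0.02 0.17 -0.001 0.001 -0.001 -1
```

View pics/w10.png

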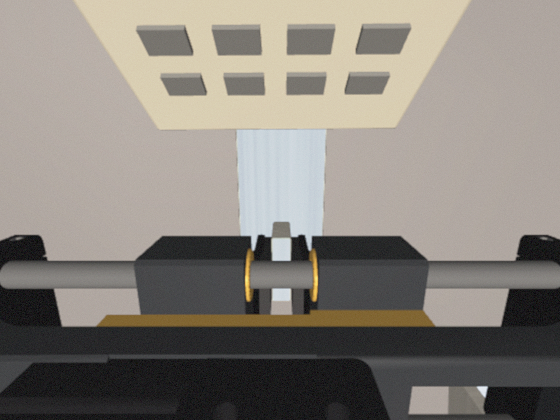

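View pics/s9.png

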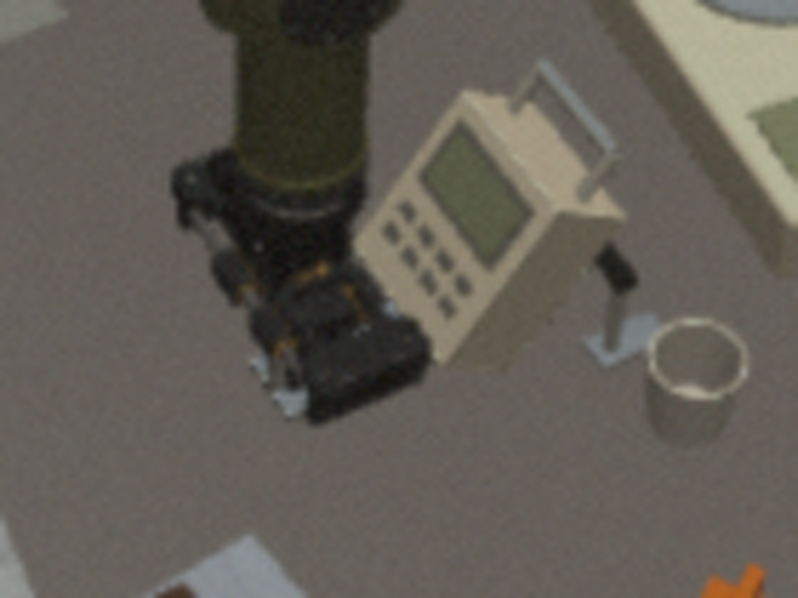

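Run:
```python
from h import *
im=load('w10')
for z in (.034,.035,.036):
    a=pt(im,158,129,z=z);b=pt(im,397,129,z=z);print(z,a,b,np.linalg.norm(a-b),(a+b)/2,np.degrees(np.arctan2(*(a-b)[1::-1]))-90)
T=cur();g=G(T);print('nose',g+.0815*T[:3,0], 'plate centre at row130', [pt(im,u,135,z=.010) for u in (238,325)])
```

```text
0.034 [ 0.58544977 -0.02735996  0.034     ] [ 0.59583329 -0.1385967   0.034     ] 0.11172031338444777 [ 0.59064153 -0.08297833  0.034     ] 5.33289050143803
0.035 [ 0.58548213 -0.02776421  0.035     ] [ 0.59579288 -0.13822127  0.035     ] 0.11093725580662879 [ 0.59063751 -0.08299274  0.035     ] 5.332890501438058
0.036 [ 0.5855145  -0.02816845  0.036     ] [ 0.59575247 -0.13784585  0.036     ] 0.11015419822880983 [ 0.59063348 -0.08300715  0.036     ] 5.3328905014380865
nose [ 0.60178853 -0.0840219   0.0328909 ] plate centre at row130 [array([ 0.5855595 , -0.06138304,  0.01      ]), array([ 0.58999898, -0.10892108,  0.01      ])]
```

Emit:
play_rows(targets="0 -0.15 0 0 0 0 -1; 0 0 0.12 0 0 0 -1; 0 0 0.06 0 0 0 -1; 0 0 0 0 0 0 -1")

```text
time: 26.0
position: [0.5204, -0.0903, 0.1954]
tool_rot: [-3.137, -0.147, 0.001]
ft_force: [-1.1, 0.7, -0.7]
grip_width: 0.108
```

Run:
```python
from h import *
where();shot('wrist','w11')
```

```text
t 26.0 G [ 0.5202 -0.0902  0.0314] tip [ 0.5202 -0.0902  0.0134] yaw -84.64 z [-0.001  0.001 -1.   ] xz -0.0008 F [-1.08  0.74 -0.69] q [ 0.457  0.296 -0.375  1.957  0.135  0.913 -1.464] grip 0.108
```

View pics/w11.png

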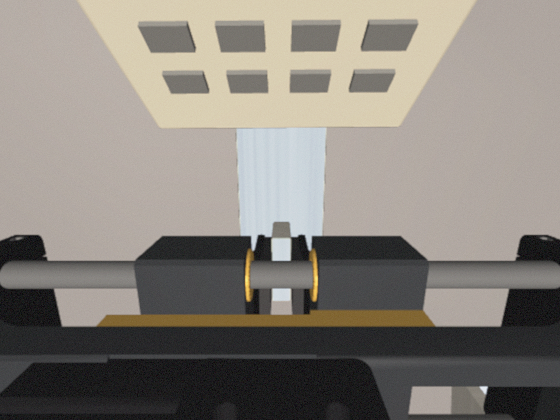

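The plate is down, square and centred: the unit edge and the plate both centre on column 281. I'll release and rise.

Emit:
play_rows(targets="0 0 0 0 0 0 -0.6; 0 0 0 0 0 0 -0.2; 0 0 0 0 0 0 -0.2; -0.2 0 -1 0 0 0 -0.2; -0.5 0 -2.5 0 0 0 -0.2; -0.5 0 -4 0 0 0 -0.2; -1 0 -5 0 0 0 -0.2; -1 0 -5 0 0 0 -0.2")

```text
time: 27.05
position: [0.4869, -0.0932, 0.3747]
tool_rot: [-3.135, -0.149, 0.008]
ft_force: [0.5, -0.7, -0.1]
grip_width: 0.396
```

Run:
```python
from h import *
where();shot('wrist','w12');shot('top','t4',(250,105,370,230),5);shot('side','s10',(240,170,380,275),5.7)
```

```text
t 27.05 G [ 0.4861 -0.0928  0.2107] tip [ 0.486  -0.0927  0.1927] yaw -84.57 z [-0.005  0.003 -1.   ] xz -0.0048 F [ 0.5  -0.7  -0.13] q [ 0.52   0.03  -0.388  1.852  0.01   1.268 -1.347] grip 0.396
```

View pics/w12.png

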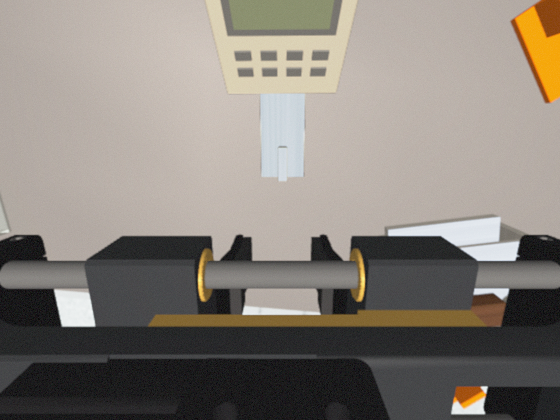

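View pics/s10.png

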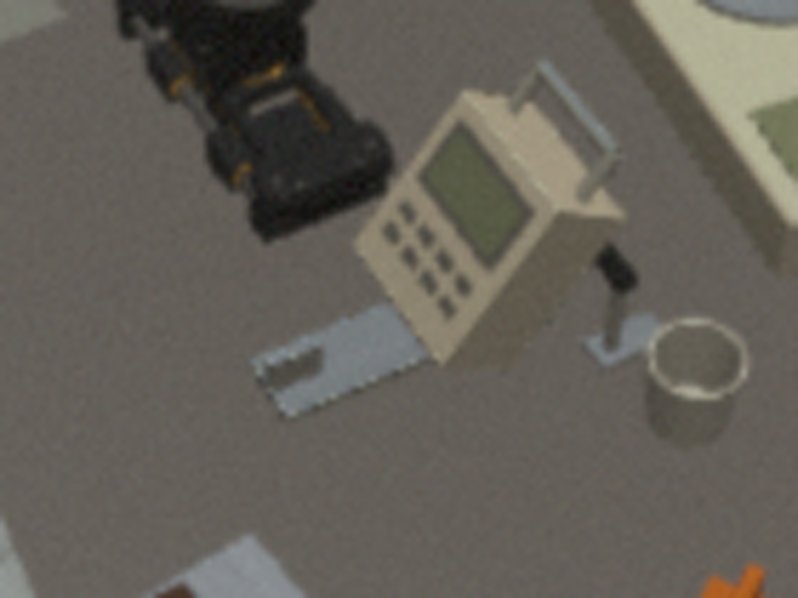

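Run:
```python
from h import *
im=load('w12');crop('w12','c9',(215,60,350,190),6)
```

```text
(no output)
```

View pics/c9.png

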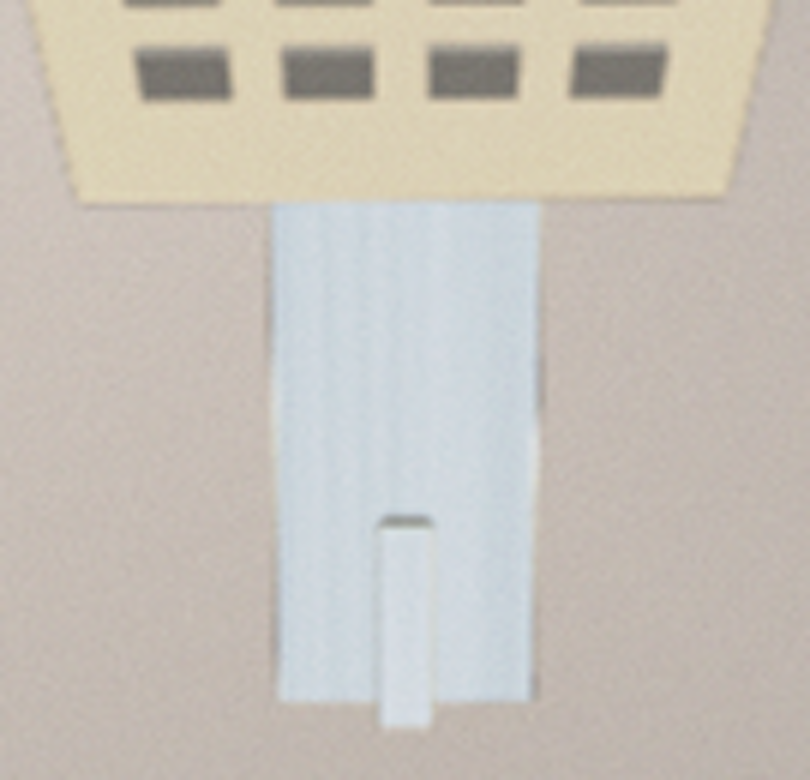

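Run:
```python
from h import *
im=load('w12');f=lambda u,v:(215+u/6,60+v/6)
t=[pt(im,*f(*p),z=.008) for p in [(278,702),(534,702)]];tm=sum(t)/2
e=[pt(im,*f(*p),z=.036) for p in [(80,204),(724,199)]];em=sum(e)/2
a=t[0]-t[1];yaw=np.degrees(np.arctan2(a[1],a[0]))-90
b=e[0]-e[1];print('plate w',np.linalg.norm(a),yaw,'edge',np.linalg.norm(b),np.degrees(np.arctan2(b[1],b[0]))-90)
s=[pt(im,*f(*p),z=.008) for p in [(274,206),(540,204)]]; ax=sum(s)/2-tm; print('axis yaw',np.degrees(np.arctan2(ax[1],ax[0])))
n=tm+.1*ux; r=em+.053*ux; print('tail',tm,'nose',n,'edge mid',em,'rear',r,'nose->rear',(r-n)@ux,'lat',(n-r)@uy)
```

```text
plate w 0.05043866130430446 5.413158346200333 edge 0.10863957977036827 5.768206380434123
axis yaw 5.347431494553277
tail [ 0.50171879 -0.09216213  0.008     ] nose [ 0.60125841 -0.08257755  0.008     ] edge mid [ 0.59063487 -0.08289673  0.036     ] rear [ 0.64339087 -0.0778169   0.036     ] nose->rear 0.04239477506760935 lat -0.00070051852783959
```

```bash
cat >> h.py <<'E'
REAR2=np.array([.6445,-.0795,0]); H2=np.array([.710,-.0735,.1545])
E
python3 - <<'E'
from h import *
B=pose(H2+.1*(np.sin(np.radians(17))*ux+np.cos(np.radians(17))*uz),5.4,17)
print(G(B));plan(B,13,-.2)
E
```

```text
[ 0.73910257 -0.07069774  0.25013048]
2.25 0.28 -0.28 0.018 -0.018 -0.120 -0.2; 2.23 0.51 -0.32 0.018 -0.018 -0.120 -0.2; 2.18 0.73 -0.36 0.018 -0.018 -0.120 -0.2; 2.11 0.94 -0.40 0.018 -0.018 -0.120 -0.2; 2.01 1.15 -0.45 0.018 -0.018 -0.120 -0.2; 1.88 1.33 -0.49 0.018 -0.018 -0.120 -0.2; 1.74 1.50 -0.54 0.018 -0.018 -0.120 -0.2; 1.57 1.65 -0.59 0.018 -0.018 -0.120 -0.2; 1.39 1.78 -0.64 0.018 -0.018 -0.120 -0.2; 1.19 1.89 -0.68 0.018 -0.018 -0.120 -0.2; 0.98 1.97 -0.73 0.018 -0.018 -0.120 -0.2; 0.76 2.02 -0.77 0.018 -0.018 -0.120 -0.2; 0.53 2.05 -0.80 0.018 -0.018 -0.120 -0.2
```

Emit:
play_rows(targets="2.2 0.3 -1 0.018 -0.018 -0.12 -0.2; 2.2 0.5 -1 0.018 -0.018 -0.12 -0.2; 2.2 0.7 -1 0.018 -0.018 -0.12 -0.2; 2.1 0.9 -0.8 0.018 -0.018 -0.12 -0.2; 2 1.1 -0.5 0.018 -0.018 -0.12 -0.2; 1.9 1.3 -0.5 0.018 -0.018 -0.12 -0.2; 1.7 1.5 -0.5 0.018 -0.018 -0.12 -0.2; 1.6 1.6 -0.5 0.018 -0.018 -0.12 -0.2; 1.4 1.8 -0.6 0.018 -0.018 -0.12 -0.2; 1.2 1.9 -0.6 0.018 -0.018 -0.12 -0.2; 1 2 -0.6 0.018 -0.018 -0.12 -0.2")

```text
time: 28.58
position: [0.7451, -0.0689, 0.41]
tool_rot: [-2.179, -1.961, 0.308]
ft_force: [0.1, -0.2, 0.3]
grip_width: 0.404
```

Run:
```python
from h import *
where()
B=pose(H2+.08*(np.sin(np.radians(17))*ux+np.cos(np.radians(17))*uz),5.4,17)
plan(B,4,-.2)
```

```text
t 28.575 G [ 0.699  -0.0681  0.2526] tip [ 0.694  -0.068   0.2354] yaw -6.22 z [-0.281  0.005 -0.96 ] xz -0.0246 F [ 0.08 -0.2   0.3 ] q [ 0.317  0.714 -0.521  0.949  0.298  1.833 -0.208] grip 0.404
0.16 1.02 0.28 0.003 -0.008 -0.049 -0.2; 0.11 1.02 0.28 0.003 -0.008 -0.049 -0.2; 0.06 1.02 0.27 0.003 -0.008 -0.049 -0.2; 0.02 1.01 0.27 0.003 -0.008 -0.049 -0.2
```

Emit:
play_rows(targets="0.15 1 0.2 0.003 -0.008 -0.05 -0.2; 0.1 1 0.25 0.003 -0.008 -0.05 -0.2; 0.05 1 0.25 0.003 -0.008 -0.05 -0.2; 0 1 0.3 0.003 -0.008 -0.05 -0.2; 0 0 0 0 0 0 -0.2")

```text
time: 29.2
position: [0.7833, -0.0644, 0.3771]
tool_rot: [-1.939, -2.169, 0.332]
ft_force: [0.1, 0.8, 0.8]
grip_width: 0.399
```

Run:
```python
from h import *
where()
B=pose(H2+.02*(np.sin(np.radians(17))*ux+np.cos(np.radians(17))*uz),5.4,17)
plan(B,6,-.2)
shot('wrist','w13')
```

```text
t 29.2 G [ 0.7332 -0.0687  0.221 ] tip [ 0.7277 -0.0692  0.2039] yaw 6.5 z [-0.305 -0.026 -0.952] xz 0.0082 F [0.11 0.76 0.8 ] q [ 2.68e-01  8.32e-01 -5.29e-01  8.25e-01  3.74e-01  1.87e+00 -1.00e-03] grip 0.399
-0.04 -0.08 0.84 -0.002 -0.000 0.003 -0.2; -0.04 -0.08 0.84 -0.002 -0.000 0.003 -0.2; -0.04 -0.08 0.84 -0.002 -0.000 0.003 -0.2; -0.04 -0.09 0.84 -0.002 -0.000 0.003 -0.2; -0.04 -0.09 0.84 -0.002 -0.000 0.003 -0.2; -0.04 -0.09 0.84 -0.002 -0.000 0.003 -0.2
```

View pics/w13.png

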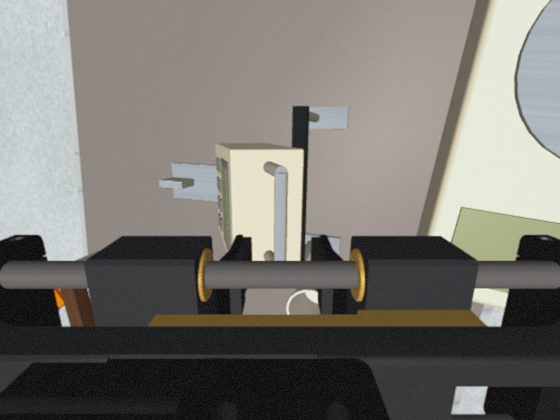

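Emit:
play_rows(targets="0 -0.05 0.9 0 0 0 -0.2; 0 -0.05 0.9 0 0 0 -0.2; 0 -0.05 0.9 0 0 0 -0.2; 0 -0.05 0.9 0 0 0 -0.2; 0 0 0.9 0 0 0 -0.2; 0 0 0 0 0 0 -0.2")

```text
time: 30.0
position: [0.7651, -0.0668, 0.3329]
tool_rot: [-1.942, -2.166, 0.334]
ft_force: [-0.5, -0.1, -0.8]
grip_width: 0.403
```

Run:
```python
from h import *
where()
B=pose(H2,5.4,17)
plan(B,3,-.2)
shot('wrist','w14')
```

```text
t 30.0 G [ 0.715  -0.0712  0.1768] tip [ 0.7095 -0.0717  0.1597] yaw 6.31 z [-0.306 -0.027 -0.952] xz 0.0069 F [-0.45 -0.11 -0.8 ] q [ 0.309  0.803 -0.535  0.969  0.365  1.765 -0.02 ] grip 0.403
-0.05 -0.02 0.76 -0.005 -0.001 0.005 -0.2; -0.05 -0.02 0.76 -0.005 -0.001 0.005 -0.2; -0.05 -0.03 0.76 -0.005 -0.001 0.005 -0.2
```

View pics/w14.png

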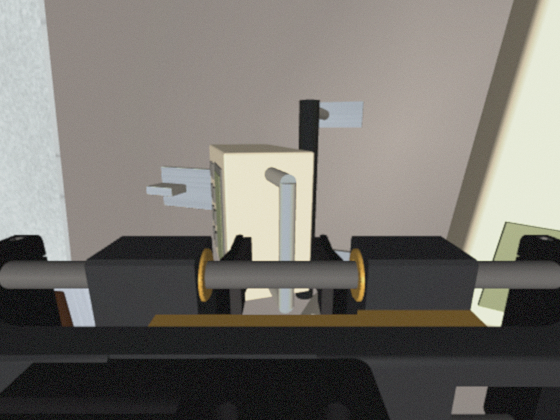

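Emit:
play_rows(targets="0 0.1 0.75 0 0 0.005 -0.2; 0 0.05 0.75 0 0 0.005 -0.2; 0 0.05 0.7 0 0 0 -0.2; 0 0 0 0 0 0 -0.2")

```text
time: 30.55
position: [0.7604, -0.067, 0.3107]
tool_rot: [-1.955, -2.158, 0.334]
ft_force: [-0.2, -0.0, 0.5]
grip_width: 0.402
```

Run:
```python
from h import *
where()
shot('wrist','w15');plan(pose(H2,5.4,17),1,-.2)
crop('w15','c10',(220,150,340,320),4)
```

```text
t 30.55 G [ 0.7105 -0.0713  0.1545] tip [ 0.7051 -0.0718  0.1374] yaw 5.67 z [-0.304 -0.026 -0.952] xz 0.0036 F [-0.24 -0.    0.5 ] q [ 0.318  0.802 -0.534  1.017  0.365  1.719 -0.037] grip 0.402
-0.18 -0.29 0.08 -0.013 -0.002 0.004 -0.2
```

View pics/c10.png

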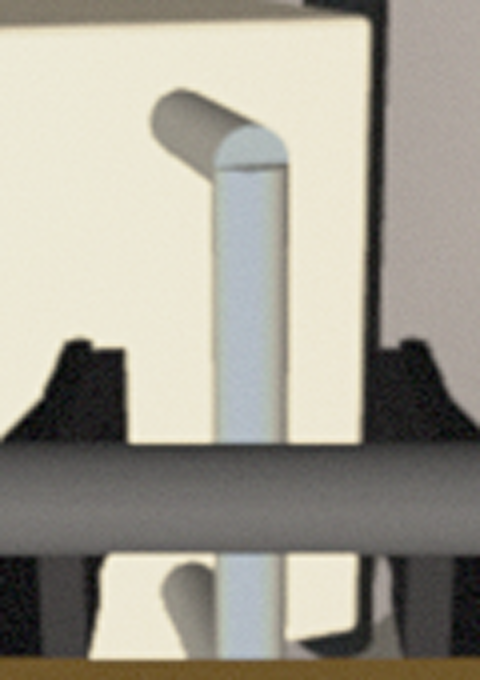

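Emit:
play_rows(targets="0 0.05 0 0 0 0 -0.6; 0 0 0 0 0 0 -1; 0 0 0 0 0 0 -1; 0 0 0 0 0 0 -1; 0 0 0 0 0 0 -1; 0 0 0 0 0 0 -1", newtons=10)

```text
time: 31.35
position: [0.7613, -0.0667, 0.3118]
tool_rot: [-1.956, -2.159, 0.332]
ft_force: [0.9, 0.6, -0.1]
grip_width: 0.109
```

Run:
```python
from h import *
import h
where()
for r in (REAR,REAR2):
    h.REAR=r; h.rad(); h.arc(-24,24,-1)
```

```text
t 31.35 G [ 0.7117 -0.071   0.1555] tip [ 0.7062 -0.0715  0.1384] yaw 5.67 z [-0.302 -0.026 -0.953] xz 0.0038 F [ 0.89  0.56 -0.1 ] q [ 0.317  0.803 -0.534  1.013  0.365  1.72  -0.037] grip 0.109
gx 0.0649 gy 0.0027 gz 0.1555 r 0.1685 (nom .1681) tilt-from-handle 33.62 pitch 17.67
row x24: 0.002 -0.579 -0.020 -0.0175 -0.0001 -0.0001 -1
gx 0.0677 gy 0.0020 gz 0.1555 r 0.1696 (nom .1681) tilt-from-handle 34.50 pitch 17.67
row x24: 0.002 -0.581 -0.025 -0.0175 -0.0001 -0.0001 -1
```

Emit:
play_rows(targets="0 -0.46 -0.017 -0.014 0 0 -1; 0 -0.46 -0.017 -0.014 0 0 -1; 0 -0.46 -0.017 -0.014 0 0 -1; 0 -0.46 -0.017 -0.014 0 0 -1; 0 -0.46 -0.017 -0.014 0 0 -1; 0 -0.46 -0.017 -0.014 0 0 -1; 0 0 0 0 0 0 -1")

```text
time: 32.22
position: [0.7329, -0.0697, 0.3214]
tool_rot: [-2.004, -2.21, 0.238]
ft_force: [0.3, 0.5, -0.3]
grip_width: 0.11
```

Run:
```python
from h import *
import h
where()
h.REAR=REAR+[-.001,0,0]; h.rad(); h.arc(-10,12,-1)
shot('side','s11',(240,170,380,275),5.7)
```

```text
t 32.225 G [ 0.6976 -0.0726  0.1613] tip [ 0.6937 -0.0729  0.1437] yaw 5.63 z [-0.215 -0.018 -0.976] xz 0.0033 F [ 0.3   0.51 -0.34] q [ 0.38   0.7   -0.56   1.161  0.344  1.591 -0.041] grip 0.11
gx 0.0517 gy 0.0024 gz 0.1613 r 0.1693 (nom .1681) tilt-from-handle 28.74 pitch 12.47
row x12: 0.001 -0.484 -0.019 -0.0145 -0.0000 -0.0000 -1
```

View pics/s11.png

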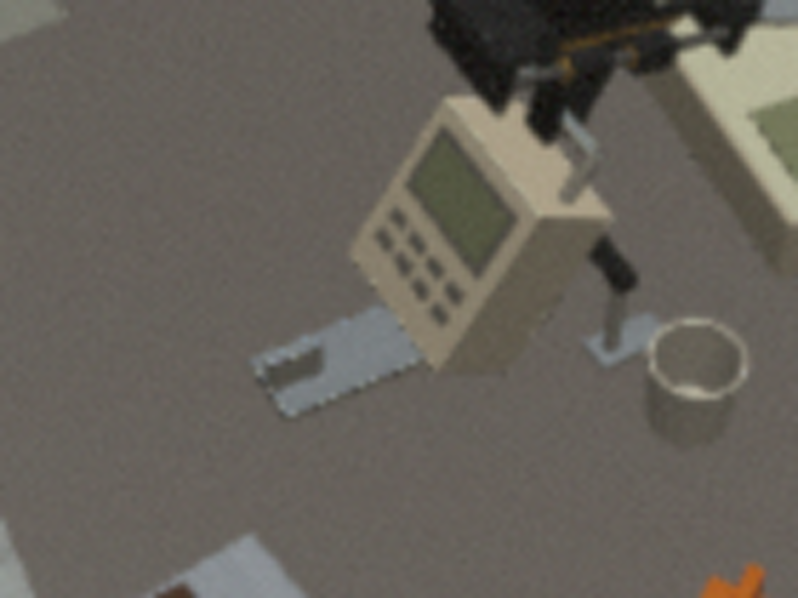

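Emit:
play_rows(targets="0 -0.46 -0.01 -0.014 0 0 -1; 0 -0.46 -0.01 -0.014 0 0 -1; 0 -0.46 -0.01 -0.014 0 0 -1; 0 -0.46 -0.01 -0.014 0 0 -1; 0 -0.46 -0.01 -0.014 0 0 -1; 0 -0.46 -0.01 -0.014 0 0 -1; 0 -0.46 -0.01 -0.014 0 0 -1; 0 -0.46 -0.01 -0.014 0 0 -1; 0 -0.46 -0.01 -0.014 0 0 -1; 0 -0.46 -0.01 -0.014 0 0 -1; 0 0 0 0 0 0 -1")

```text
time: 33.65
position: [0.685, -0.0742, 0.3311]
tool_rot: [-2.079, -2.292, 0.073]
ft_force: [1.1, -0.1, 0.7]
grip_width: 0.108
```

Run:
```python
from h import *
import h
where()
h.REAR=REAR+[-.001,0,0]; h.rad(); h.arc(-6,12,-1)
```

```text
t 33.65 G [ 0.6742 -0.0749  0.1675] tip [ 0.673  -0.0749  0.1495] yaw 5.59 z [-0.066 -0.004 -0.998] xz 0.0027 F [ 1.09 -0.09  0.73] q [ 0.486  0.538 -0.601  1.384  0.3    1.378 -0.028] grip 0.108
gx 0.0282 gy 0.0024 gz 0.1675 r 0.1698 (nom .1681) tilt-from-handle 20.53 pitch 3.77
row x12: 0.001 -0.291 -0.014 -0.0087 -0.0000 -0.0000 -1
```

Emit:
play_rows(targets="0 -0.46 0.01 -0.014 0 0 -1; 0 -0.46 0.01 -0.014 0 0 -1; 0 -0.46 0.01 -0.014 0 0 -1; 0 -0.46 0.01 -0.014 0 0 -1; 0 -0.46 0 -0.014 0 0 -1; 0 -0.46 0 -0.014 0 0 -1; 0 -0.3 0 -0.009 0 0 -1; 0 0 0 0 0 0 -1")

```text
time: 34.65
position: [0.653, -0.0773, 0.3335]
tool_rot: [2.095, 2.309, 0.045]
ft_force: [-0.1, -0.0, 4.2]
grip_width: 0.105
```

Run:
```python
from h import *
import h
where()
h.REAR=REAR+[-.001,0,0]; h.rad(); h.arc(-6,12,-1)
shot('side','s12',(240,170,380,275),5.7)
```

```text
t 34.65 G [ 0.659  -0.0764  0.1696] tip [ 0.6597 -0.0763  0.1516] yaw 5.57 z [ 0.037  0.005 -0.999] xz 0.0018 F [-0.15 -0.01  4.22] q [ 0.559  0.433 -0.627  1.522  0.259  1.233 -0.004] grip 0.105
gx 0.0130 gy 0.0023 gz 0.1696 r 0.1701 (nom .1681) tilt-from-handle 15.35 pitch -2.14
row x12: 0.000 -0.291 -0.016 -0.0087 -0.0000 -0.0000 -1
```

View pics/s12.png

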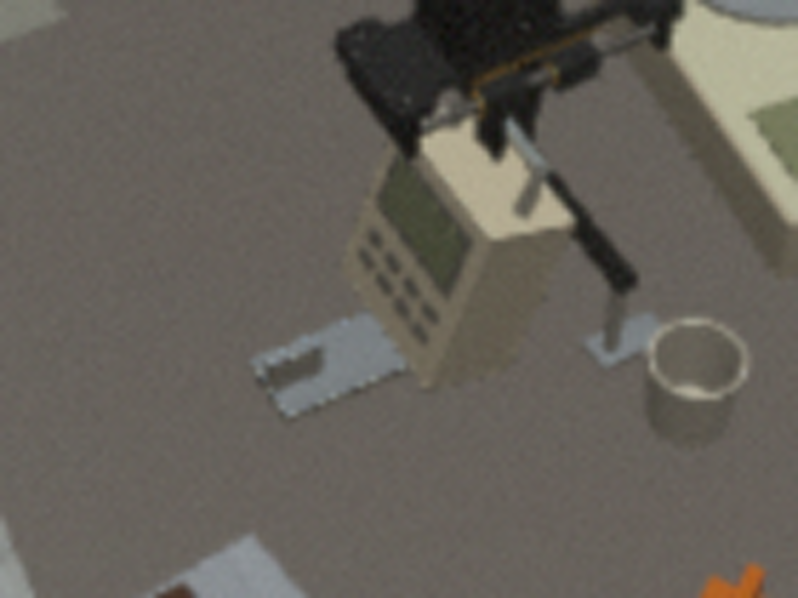

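Emit:
play_rows(targets="0 -0.23 -0.03 -0.007 0 0 -1; 0 -0.23 -0.03 -0.007 0 0 -1; 0 -0.23 -0.015 -0.007 0 0 -1; 0 -0.23 -0.015 -0.007 0 0 -1; 0 -0.17 -0.01 -0.005 0 0 -1; 0 0 0 0 0 0 -1")

```text
time: 35.45
position: [0.6416, -0.0784, 0.3337]
tool_rot: [2.078, 2.291, 0.085]
ft_force: [-0.4, -0.3, 4.4]
grip_width: 0.106
```

Run:
```python
from h import *
import h
where()
h.REAR=REAR+[-.001,0,0]; h.rad()
shot('side','s13',(270,180,350,250),9)
```

```text
t 35.45 G [ 0.6534 -0.0769  0.1701] tip [ 0.6547 -0.0767  0.1521] yaw 5.57 z [ 0.072  0.009 -0.997] xz 0.0021 F [-0.37 -0.27  4.36] q [ 0.585  0.397 -0.636  1.569  0.241  1.184  0.009] grip 0.106
gx 0.0073 gy 0.0023 gz 0.1701 r 0.1702 (nom .1681) tilt-from-handle 13.43 pitch -4.14
```

View pics/s13.png

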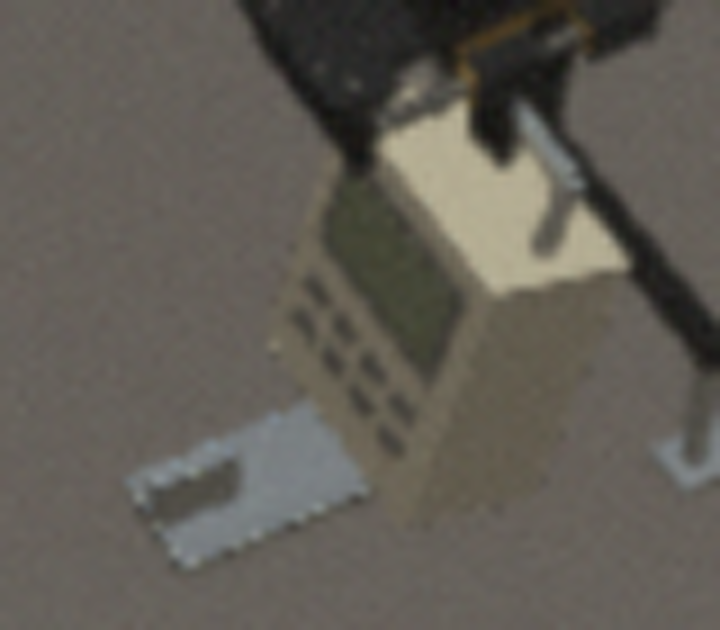

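Emit:
play_rows(targets="0 -0.15 -0.03 -0.0045 0 0 -1; 0 -0.15 -0.03 -0.0045 0 0 -1; 0 -0.15 -0.02 -0.0045 0 0 -1; 0 0 0 0 0 0 -1")

```text
time: 36.0
position: [0.6368, -0.0789, 0.3336]
tool_rot: [2.072, 2.284, 0.1]
ft_force: [-0.6, -0.6, 3.5]
grip_width: 0.113
```

Run:
```python
from h import *
import h
where()
h.REAR=REAR+[-.001,0,0]; h.rad()
```

```text
t 36.0 G [ 0.6507 -0.0772  0.1702] tip [ 0.6523 -0.077   0.1523] yaw 5.57 z [ 0.085  0.011 -0.996] xz 0.0023 F [-0.56 -0.58  3.51] q [ 0.596  0.382 -0.639  1.588  0.233  1.164  0.015] grip 0.113
gx 0.0046 gy 0.0023 gz 0.1702 r 0.1703 (nom .1681) tilt-from-handle 12.53 pitch -4.92
```

Emit:
play_rows(targets="0 -0.15 -0.02 -0.0045 0 0 -1; 0 -0.15 -0.02 -0.0045 0 0 -1; 0 0 0 0 0 0 -1")

```text
time: 36.38
position: [0.6335, -0.0793, 0.3336]
tool_rot: [2.068, 2.279, 0.111]
ft_force: [-0.9, -0.1, 3.4]
grip_width: 0.111
```

Run:
```python
from h import *
import h
where()
h.REAR=REAR+[-.001,0,0]; h.rad()
```

```text
t 36.375 G [ 0.6489 -0.0774  0.1703] tip [ 0.6506 -0.0772  0.1524] yaw 5.56 z [ 0.094  0.012 -0.995] xz 0.0024 F [-0.92 -0.14  3.43] q [ 0.603  0.372 -0.641  1.601  0.227  1.151  0.02 ] grip 0.111
gx 0.0028 gy 0.0023 gz 0.1703 r 0.1703 (nom .1681) tilt-from-handle 11.91 pitch -5.44
```

Emit:
play_rows(targets="0 -0.15 -0.02 -0.0045 0 0 -1; 0 -0.15 -0.02 -0.0045 0 0 -1; 0 0 0 0 0 0 -1")

```text
time: 36.75
position: [0.6301, -0.0796, 0.3335]
tool_rot: [2.063, 2.275, 0.121]
ft_force: [-0.6, -0.2, 2.7]
grip_width: 0.103
```

Run:
```python
from h import *
import h
where()
h.REAR=REAR+[-.001,0,0]; h.rad()
```

```text
t 36.75 G [ 0.6471 -0.0776  0.1704] tip [ 0.649  -0.0773  0.1525] yaw 5.57 z [ 0.103  0.013 -0.995] xz 0.0025 F [-0.61 -0.24  2.68] q [ 0.611  0.362 -0.644  1.614  0.221  1.138  0.024] grip 0.103
gx 0.0010 gy 0.0023 gz 0.1704 r 0.1704 (nom .1681) tilt-from-handle 11.30 pitch -5.97
```

Emit:
play_rows(targets="0 -0.15 -0.02 -0.0045 0 0 -1; 0 -0.15 -0.02 -0.0045 0 0 -1; 0 0 0 0 0 0 -1")

```text
time: 37.12
position: [0.6268, -0.08, 0.3334]
tool_rot: [2.059, 2.27, 0.132]
ft_force: [-1.0, -0.0, 3.1]
grip_width: 0.108
```

Run:
```python
from h import *
import h
where()
h.REAR=REAR+[-.001,0,0]; h.rad()
shot('wrist','w16'); shot('side','s14',(270,180,350,250),9)
```

```text
t 37.125 G [ 0.6453 -0.0777  0.1705] tip [ 0.6473 -0.0775  0.1526] yaw 5.56 z [ 0.112  0.014 -0.994] xz 0.0025 F [-0.97 -0.01  3.14] q [ 0.618  0.351 -0.646  1.627  0.215  1.124  0.029] grip 0.108
gx -0.0009 gy 0.0023 gz 0.1705 r 0.1705 (nom .1681) tilt-from-handle 10.69 pitch -6.5
```

View pics/s14.png

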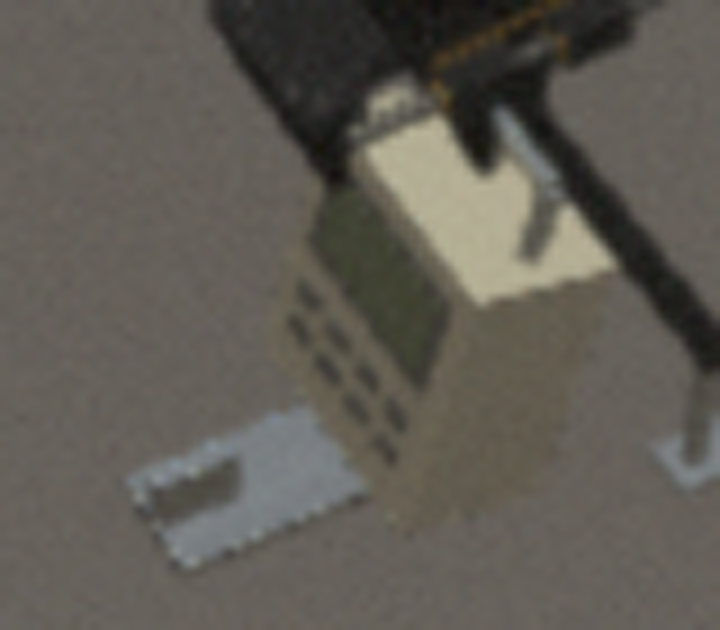

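Emit:
play_rows(targets="0 -0.15 -0.02 -0.0045 0 0 -1; 0 0 0 0 0 0 -1; 0 -0.15 -0.02 -0.0045 0 0 -1; 0 0 0 0 0 0 -1")

```text
time: 37.72
position: [0.6237, -0.0803, 0.3332]
tool_rot: [2.055, 2.265, 0.142]
ft_force: [-0.1, -0.6, 2.8]
grip_width: 0.109
```

Run:
```python
from h import *
import h
where()
h.REAR=REAR+[-.001,0,0]; h.rad()
```

```text
t 37.725 G [ 0.6436 -0.0779  0.1705] tip [ 0.6458 -0.0776  0.1526] yaw 5.56 z [ 0.122  0.015 -0.992] xz 0.0027 F [-0.13 -0.56  2.76] q [ 0.626  0.342 -0.648  1.639  0.209  1.111  0.034] grip 0.109
gx -0.0025 gy 0.0023 gz 0.1705 r 0.1705 (nom .1681) tilt-from-handle 10.13 pitch -7.03
```

Emit:
play_rows(targets="0 -0.15 -0.02 -0.0045 0 0 -1; 0 0 0 0 0 0 -1")

```text
time: 37.98
position: [0.622, -0.0805, 0.3331]
tool_rot: [2.052, 2.262, 0.147]
ft_force: [-0.2, 1.1, 3.1]
grip_width: 0.106
```

Run:
```python
from h import *
import h
where()
h.REAR=REAR+[-.001,0,0]; h.rad()
```

```text
t 37.975 G [ 0.6427 -0.078   0.1705] tip [ 0.6449 -0.0777  0.1526] yaw 5.56 z [ 0.126  0.015 -0.992] xz 0.0027 F [-0.24  1.07  3.14] q [ 0.629  0.337 -0.649  1.646  0.206  1.104  0.036] grip 0.106
gx -0.0035 gy 0.0023 gz 0.1705 r 0.1705 (nom .1681) tilt-from-handle 9.81 pitch -7.29
```

Emit:
play_rows(targets="0 -0.15 -0.02 -0.0045 0 0 -1; 0 0 0 0 0 0 -1")

```text
time: 38.22
position: [0.6205, -0.0806, 0.3331]
tool_rot: [2.05, 2.26, 0.153]
ft_force: [-0.3, 0.1, 2.9]
grip_width: 0.111
```

Run:
```python
from h import *
import h
where()
h.REAR=REAR+[-.001,0,0]; h.rad()
```

```text
t 38.225 G [ 0.642  -0.078   0.1705] tip [ 0.6444 -0.0778  0.1527] yaw 5.56 z [ 0.131  0.016 -0.991] xz 0.0028 F [-0.28  0.06  2.88] q [ 0.633  0.332 -0.65   1.652  0.202  1.097  0.039] grip 0.111
gx -0.0042 gy 0.0023 gz 0.1705 r 0.1706 (nom .1681) tilt-from-handle 9.58 pitch -7.59
```

Emit:
play_rows(targets="0 -0.15 -0.02 -0.0045 0 0 -1; 0 0 0 0 0 0 -1")

```text
time: 38.48
position: [0.6191, -0.0807, 0.3331]
tool_rot: [2.047, 2.257, 0.159]
ft_force: [0.5, 0.2, 1.2]
grip_width: 0.109
```

Run:
```python
from h import *
import h
where()
h.REAR=REAR+[-.001,0,0]; h.rad()
shot('side','s15',(270,180,350,250),9)
```

```text
t 38.475 G [ 0.6415 -0.0781  0.1706] tip [ 0.644  -0.0778  0.1528] yaw 5.57 z [ 0.137  0.016 -0.99 ] xz 0.0028 F [0.51 0.19 1.17] q [ 0.637  0.327 -0.651  1.658  0.199  1.09   0.041] grip 0.109
gx -0.0046 gy 0.0023 gz 0.1706 r 0.1707 (nom .1681) tilt-from-handle 9.42 pitch -7.91
```

View pics/s15.png

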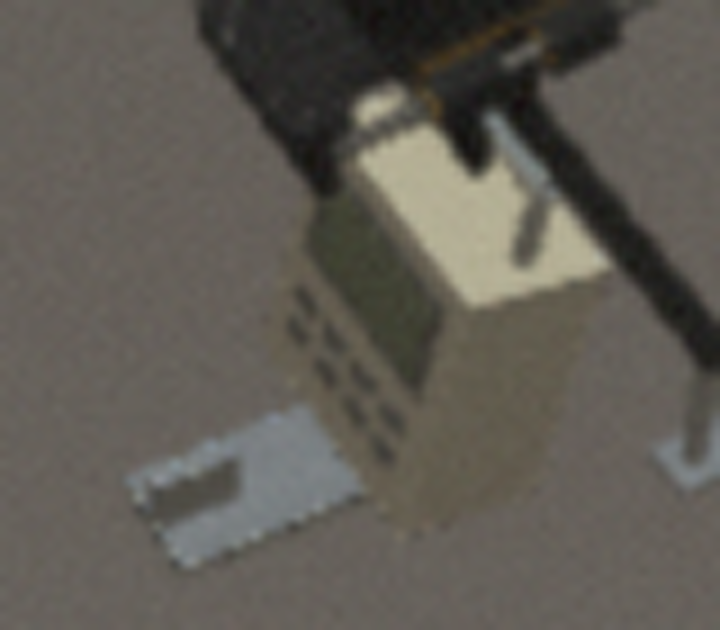

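Emit:
play_rows(targets="0 -0.15 -0.02 -0.002 0 0 -1; 0 0 0 0 0 0 -1")

```text
time: 38.78
position: [0.6178, -0.0808, 0.3331]
tool_rot: [2.046, 2.255, 0.162]
ft_force: [0.6, 0.6, 2.0]
grip_width: 0.106
```

Run:
```python
from h import *
import h
where()
h.REAR=REAR+[-.001,0,0]; h.rad()
```

```text
t 38.775 G [ 0.6406 -0.0781  0.1708] tip [ 0.6432 -0.0778  0.153 ] yaw 5.57 z [ 0.14   0.017 -0.99 ] xz 0.003 F [0.64 0.59 1.98] q [ 0.64   0.323 -0.652  1.662  0.196  1.085  0.043] grip 0.106
gx -0.0055 gy 0.0024 gz 0.1708 r 0.1709 (nom .1681) tilt-from-handle 9.13 pitch -8.08
```

Emit:
play_rows(targets="0 -0.15 -0.02 0 0 0 -1; 0 0 0 0 0 0 -1")

```text
time: 39.02
position: [0.6164, -0.0809, 0.3334]
tool_rot: [2.045, 2.255, 0.163]
ft_force: [1.6, -0.4, 1.8]
grip_width: 0.11
```

Run:
```python
from h import *
import h
where()
h.REAR=REAR+[-.001,0,0]; h.rad()
```

```text
t 39.025 G [ 0.6394 -0.0782  0.1711] tip [ 0.6419 -0.0779  0.1533] yaw 5.57 z [ 0.141  0.017 -0.99 ] xz 0.0028 F [ 1.56 -0.37  1.83] q [ 0.642  0.319 -0.653  1.666  0.194  1.084  0.045] grip 0.11
gx -0.0067 gy 0.0024 gz 0.1711 r 0.1712 (nom .1681) tilt-from-handle 8.72 pitch -8.13
```

Run:
```python
from h import *
shot('side','s16',(270,180,350,250),9);shot('top','t5',(265,130,345,195),9)
```

```text
(no output)
```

View pics/s16.png

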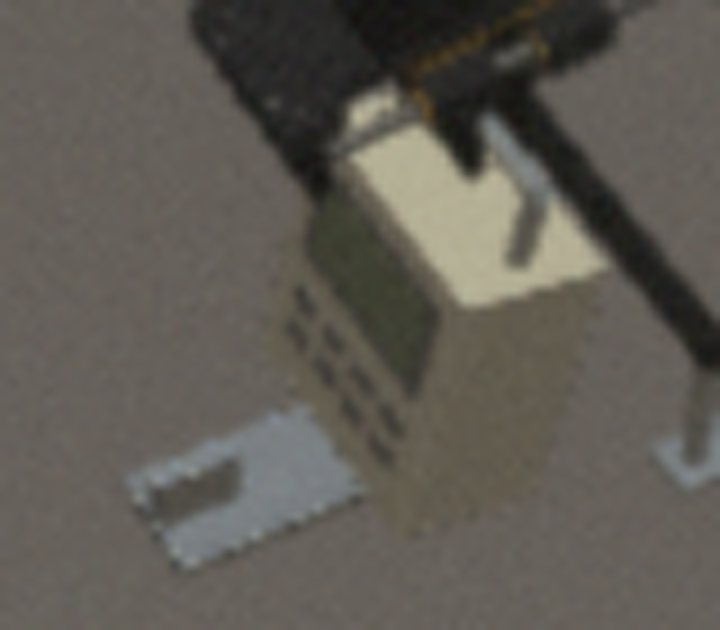

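View pics/t5.png

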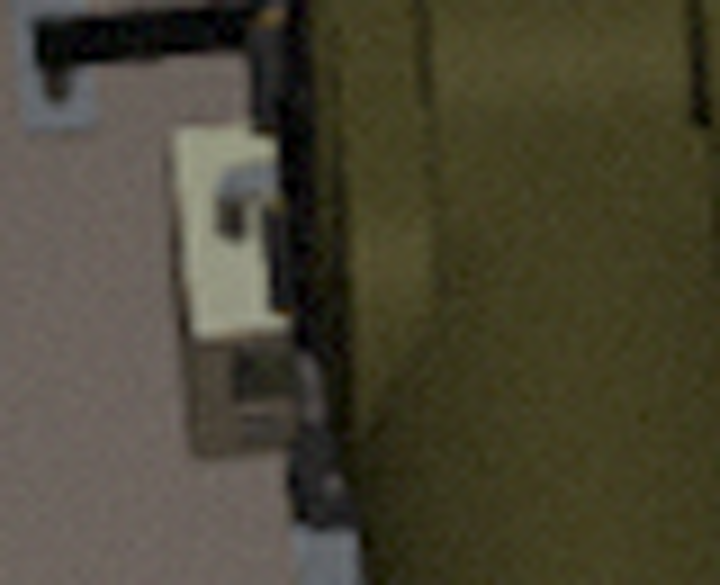

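Run:
```python
from fit import *
s=load('s16');t=load('t5')
S=lambda u,v:(270+u/9,180+v/9); T=lambda u,v:(265+u/9,130+v/9)
o=[(s,'ftr',S(465,305)),(s,'rtr',S(612,265)),(s,'fbr',S(410,530)),(s,'ftl',S(348,158)),(t,'ftl',T(198,336)),(t,'rtl',T(175,130)),(t,'fbl',T(195,457))]
fit(o)
s=load('s15');o=[(s,'ftr',S(476,305)),(s,'rtr',S(612,268)),(s,'fbr',S(410,532)),(s,'ftl',S(352,160))]
fit(o)
```

```text
[ 0.6453 -0.0803  7.2869  8.5809] res [0.4, 0.8, -0.1, -0.2, -0.3, 1.4, -3.9, -4.5, 0.2, -0.0, -0.4, -0.5, 0.2, -0.3]
[ 0.6546 -0.0831  1.3647  8.2532] res [-0.3, 0.4, 1.4, 0.3, 0.1, 0.2, -0.9, -6.2]
```

Emit:
play_rows(targets="0 0.12 0.03 0.002 0 0 -1; 0 0 0 0 0 0 -1; 0 0 0 0 0 0 -1")

```text
time: 39.5
position: [0.6178, -0.0808, 0.3332]
tool_rot: [2.046, 2.256, 0.161]
ft_force: [2.0, -0.2, 1.4]
grip_width: 0.113
```

Run:
```python
from h import *
import h
where()
h.REAR=REAR+[-.001,0,0]; h.rad()
```

```text
t 39.5 G [ 0.6405 -0.0781  0.1708] tip [ 0.643  -0.0778  0.153 ] yaw 5.57 z [ 0.138  0.016 -0.99 ] xz 0.003 F [ 1.99 -0.16  1.37] q [ 0.639  0.323 -0.652  1.662  0.197  1.087  0.043] grip 0.113
gx -0.0057 gy 0.0024 gz 0.1708 r 0.1709 (nom .1681) tilt-from-handle 9.08 pitch -8.01
```

Emit:
play_rows(targets="0 0.1 0.02 0.002 0 0 -1; 0 0 0 0 0 0 -1")

```text
time: 39.75
position: [0.6189, -0.0807, 0.3331]
tool_rot: [2.047, 2.257, 0.159]
ft_force: [0.9, -0.1, 1.4]
grip_width: 0.11
```

Emit:
play_rows(targets="0 0 0 0 0 0 -1")

```text
time: 39.88
position: [0.6189, -0.0807, 0.3331]
tool_rot: [2.047, 2.257, 0.158]
ft_force: [1.6, 0.2, 1.9]
grip_width: 0.108
```

Emit:
play_rows(targets="0 0 0 0 0 0 -1")

```text
time: 40.0
position: [0.6189, -0.0807, 0.3331]
tool_rot: [2.047, 2.257, 0.158]
ft_force: [1.8, 1.0, 1.4]
grip_width: 0.11
```

Run:
```python
from h import *
import h
where()
h.REAR=REAR+[-.001,0,0]; h.rad()
shot('side','s17',(270,180,350,250),9)
```

```text
t 40.0 G [ 0.6412 -0.078   0.1706] tip [ 0.6436 -0.0777  0.1528] yaw 5.57 z [ 0.136  0.016 -0.991] xz 0.003 F [1.8  0.99 1.39] q [ 0.637  0.326 -0.652  1.658  0.199  1.09   0.042] grip 0.11
gx -0.0049 gy 0.0024 gz 0.1706 r 0.1707 (nom .1681) tilt-from-handle 9.32 pitch -7.88
```

View pics/s17.png

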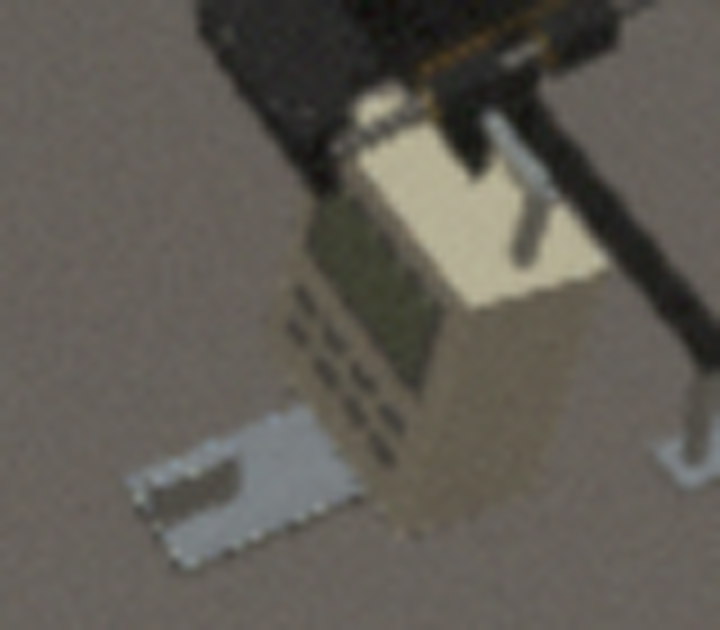

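Emit:
play_rows(targets="0 0.1 0.02 0.003 0 0 -1; 0 0 0 0 0 0 -1; 0 0 0 0 0 0 -1")

```text
time: 40.42
position: [0.6199, -0.0807, 0.3331]
tool_rot: [2.049, 2.259, 0.154]
ft_force: [0.1, -0.3, 2.4]
grip_width: 0.107
```

Emit:
play_rows(targets="0 0 0 0 0 0 -1")

```text
time: 40.55
position: [0.6199, -0.0807, 0.3331]
tool_rot: [2.049, 2.259, 0.154]
ft_force: [0.6, -1.0, 2.9]
grip_width: 0.112
```

Emit:
play_rows(targets="0 0.1 0.02 0.003 0 0 -1; 0 0 0 0 0 0 -1; 0 0 0 0 0 0 -1")

```text
time: 40.92
position: [0.6208, -0.0806, 0.3331]
tool_rot: [2.051, 2.261, 0.15]
ft_force: [-0.1, -0.6, 2.7]
grip_width: 0.105
```

Emit:
play_rows(targets="0 0 0 0 0 0 -1")

```text
time: 41.05
position: [0.6208, -0.0806, 0.3331]
tool_rot: [2.051, 2.261, 0.15]
ft_force: [1.0, -0.4, 2.7]
grip_width: 0.105
```

Run:
```python
from h import *
import h
where()
h.REAR=REAR+[-.001,0,0]; h.rad()
```

```text
t 41.05 G [ 0.642  -0.0781  0.1705] tip [ 0.6443 -0.0778  0.1527] yaw 5.57 z [ 0.129  0.015 -0.992] xz 0.0027 F [ 0.95 -0.4   2.72] q [ 0.632  0.333 -0.65   1.65   0.203  1.1    0.038] grip 0.105
gx -0.0042 gy 0.0023 gz 0.1705 r 0.1706 (nom .1681) tilt-from-handle 9.57 pitch -7.46
```

Emit:
play_rows(targets="0 0 0 0 0 0 -0.76; 0 0 0 0 0 0 -0.74; 0 0 0 0 0 0 -0.72; 0 0 0 0 0 0 -0.68; 0 0 0 0 0 0 -0.68")

```text
time: 41.68
position: [0.6199, -0.0806, 0.3312]
tool_rot: [2.053, 2.264, 0.147]
ft_force: [1.0, -0.2, 0.9]
grip_width: 0.154
```

Run:
```python
from h import *
where()
shot('side','s18',(270,180,350,250),9);shot('wrist','w18')
crop('w18','c11',(180,100,380,320),2.7)
```

```text
t 41.675 G [ 0.6404 -0.0779  0.1685] tip [ 0.6427 -0.0776  0.1506] yaw 5.56 z [ 0.125  0.016 -0.992] xz 0.0039 F [ 0.99 -0.21  0.9 ] q [ 0.632  0.334 -0.65   1.652  0.203  1.101  0.038] grip 0.154
```

View pics/s18.png

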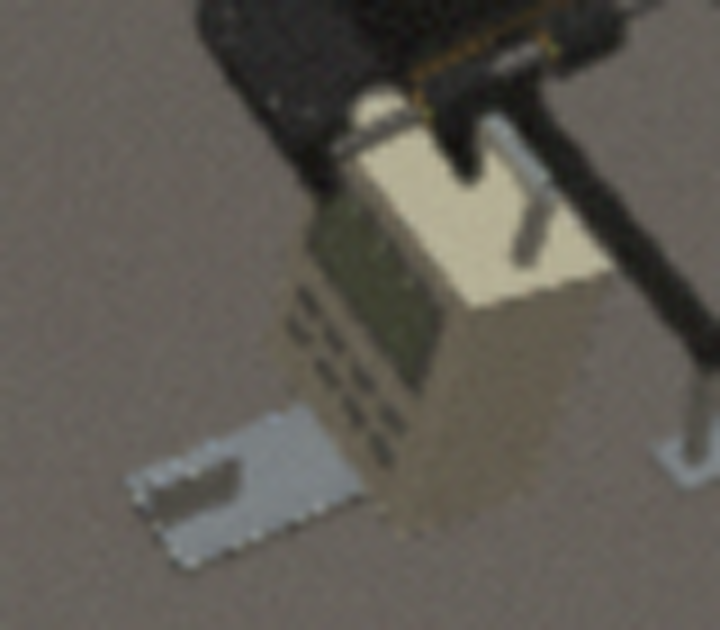

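View pics/c11.png

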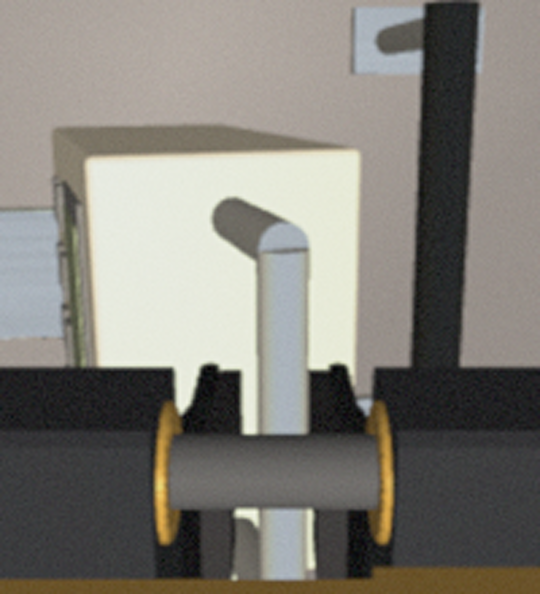

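Emit:
play_rows(targets="0 0.1 0 0 0 0 -0.6; 0 0 0 0 0 0 -0.4; 0 0 0 0 0 0 -0.2; 0 0 0 0 0 0 -0.2")

```text
time: 42.28
position: [0.621, -0.0805, 0.3314]
tool_rot: [2.053, 2.263, 0.147]
ft_force: [-0.4, 0.7, -0.4]
grip_width: 0.381
```

Run:
```python
from h import *
where()
shot('wrist','w19')
crop('w19','c12',(180,100,380,320),2.7)
```

```text
t 42.275 G [ 0.6415 -0.0778  0.1687] tip [ 0.6438 -0.0775  0.1508] yaw 5.56 z [ 0.125  0.016 -0.992] xz 0.0039 F [-0.36  0.74 -0.41] q [ 0.631  0.336 -0.649  1.65   0.205  1.102  0.037] grip 0.381
```

View pics/c12.png

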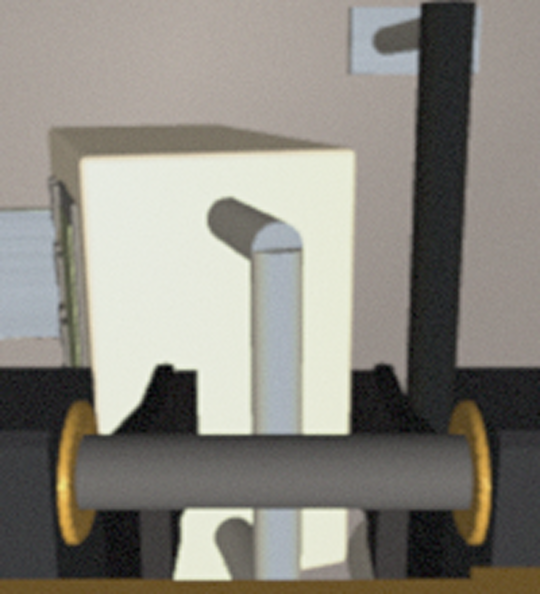

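The bar is free between the fingers and the unit stands without them. I'll retreat along the tool axis and inspect.

Emit:
play_rows(targets="0 0 -0.7 0 0 0 -0.2; 0 0 -1.5 0 0 0 -0.2; 0 0 -2.5 0 0 0 -0.2; 0 0 -3 0 0 0 -0.2; 0 -1 -3 0 0 0 -0.2; 0 -3 -2 0 0 0 -0.2; -1.5 -4.5 -1 0 0 0 -0.2; -4 -3.5 0 0 0 0 -0.2; -6 0 0 0 0 0 -0.2; -6 0 0 0 0 0 -0.2; -6 0 0 0 0 0 -0.2; -3 0 0 0 0 0 -0.2; 0 0 0 0 0 0 -0.2")

```text
time: 43.95
position: [0.508, -0.3619, 0.4728]
tool_rot: [2.032, 2.255, 0.15]
ft_force: [-0.0, 0.0, 0.3]
grip_width: 0.403
```

Run:
```python
from h import *
where()
shot('side','s20',(250,170,370,260),6.5);shot('top','t6',(255,110,365,230),5.5)
```

```text
t 43.95 G [ 0.5312 -0.3611  0.3104] tip [ 0.5337 -0.361   0.2926] yaw 6.0 z [ 0.141  0.005 -0.99 ] xz -0.0097 F [-0.01  0.02  0.27] q [ 0.988  0.228 -0.463  1.457  0.025  1.36   0.641] grip 0.403
```

View pics/s20.png

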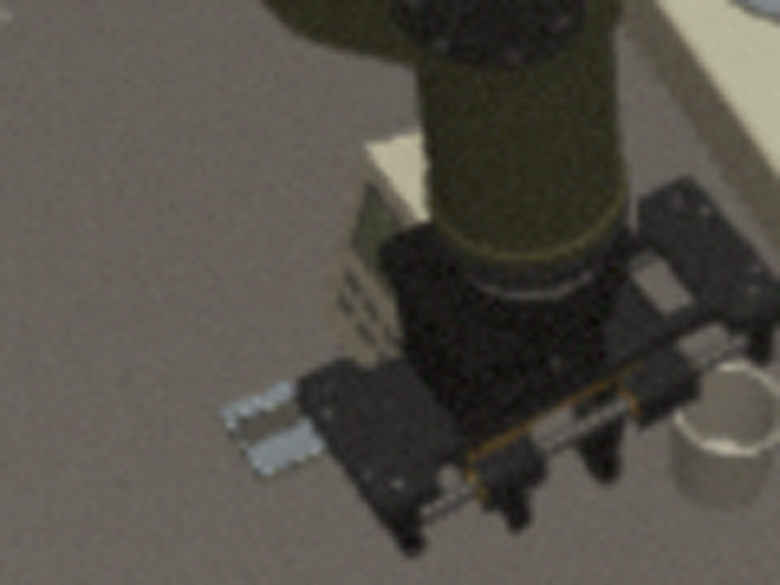

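View pics/t6.png

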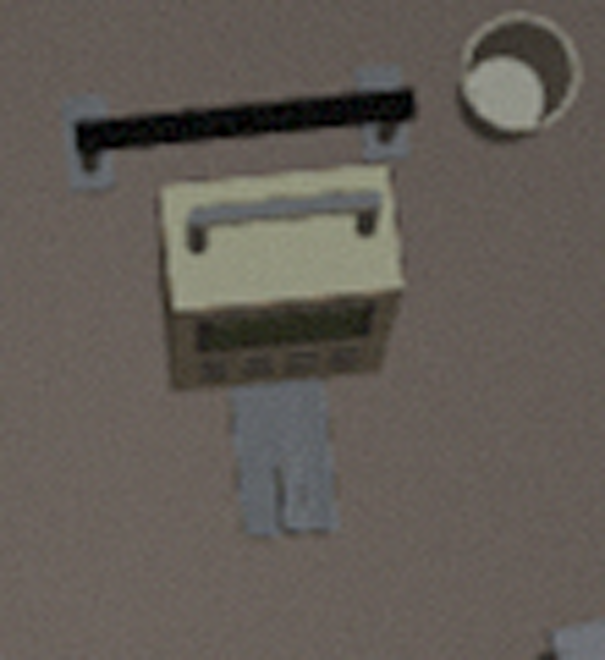

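Emit:
play_rows(targets="-6 -2 0 0 0 0 -0.2; -6 -3 0 0 0 0 -0.2; -6 -4 0 0 0 0 -0.2; -6 -4 0 0 0 0 -0.2; 0 0 0 0 0 0 -0.2")

```text
time: 44.68
position: [0.42, -0.5918, 0.463]
tool_rot: [2.001, 2.277, 0.158]
ft_force: [0.9, 0.5, 0.1]
grip_width: 0.402
```

Run:
```python
from h import *
where()
im=shot('side','s21',(250,160,370,260),6.5)
crop('s21','s21f',(0,0,560,420),1)
im=shot('top','t7',(270,125,340,215),8);shot('top','t7f')
W=cloud(im)
def plane(b):
    P=W[b[1]:b[3],b[0]:b[2]].reshape(-1,3)
    for _ in range(5):
        c=P.mean(0);n=np.linalg.svd(P-c)[2][2];P=P[abs((P-c)@n)<.003]
    return c,n*np.sign(n[2]),len(P)
c,n,k=plane((288,149,326,163));print('top',c,n,k,'tilt',np.degrees(np.arccos(n[2])),np.degrees(np.arctan2(n[1],n[0])))
```

```text
t 44.675 G [ 0.4444 -0.5906  0.3008] tip [ 0.447  -0.5904  0.283 ] yaw 7.44 z [ 0.148  0.007 -0.989] xz -0.0117 F [0.94 0.48 0.07] q [ 1.182  0.462 -0.355  1.172  0.038  1.442  0.995] grip 0.402Traceback (most recent call last):
  File "<stdin>", line 12, in <module>
  File "<stdin>", line 10, in plane
    u, s, vh = gufunc(a, signature=signature)
               ~~~~~~^^^^^^^^^^^^^^^^^^^^^^^^
    raise LinAlgError("SVD did not converge")
numpy.linalg.LinAlgError: SVD did not converge
```

View pics/s21.png

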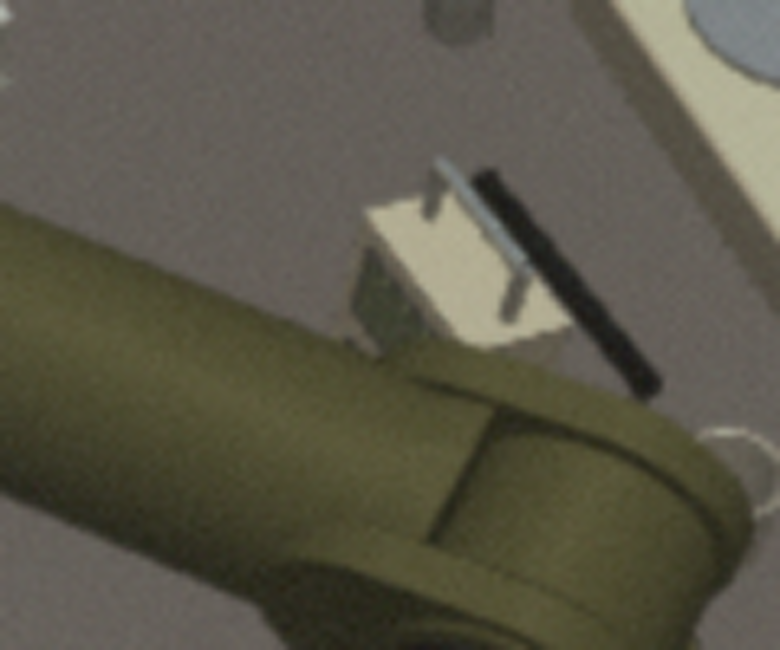

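View pics/t7.png

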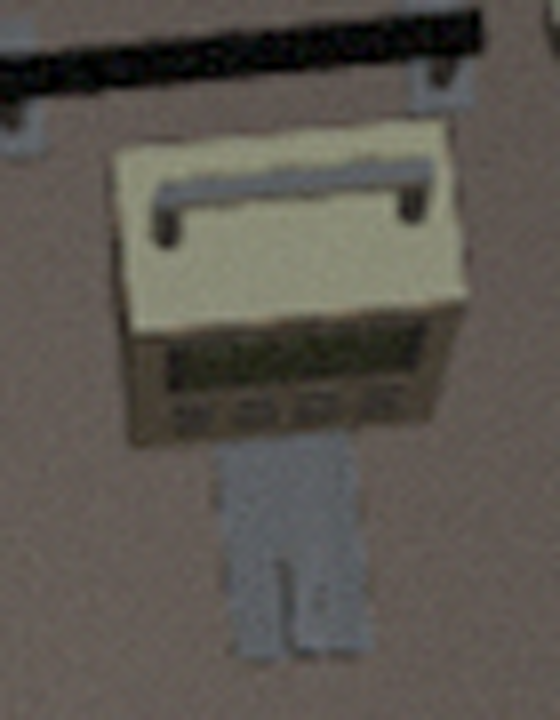

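View pics/t7f.png

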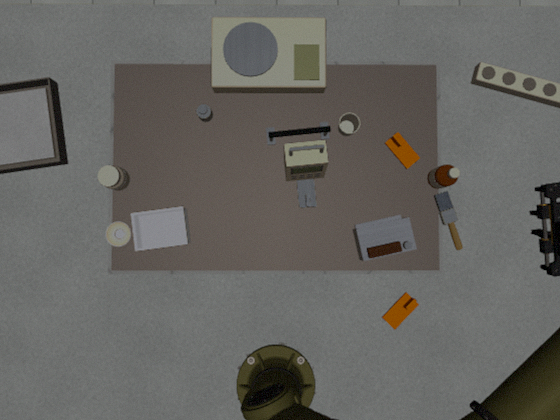

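Run:
```python
from fit import *
t=load('t7');T=lambda u,v:(270+u/8,125+v/8);s=load('s21');S=lambda u,v:(250+u/6.5,160+v/6.5)
o=[(t,'ftl',T(135,333)),(t,'ftr',T(467,297)),(t,'rtl',T(115,152)),(t,'rtr',T(445,122)),(t,'fbl',T(132,443)),(t,'fbr',T(435,418))]
p=fit(o); fit(o+[(s,'ftl',S(367,210)),(s,'ftr',S(470,348)),(s,'rtr',S(573,327))])
tl=pt(t,*T(240,657),z=.008);tr=pt(t,*T(371,650),z=.008);m=(tl+tr)/2;print('tail',m,np.linalg.norm(tl-tr))
a=np.radians(p[2]);X=np.array([np.cos(a),np.sin(a),0]);n=m+.1*X;r=np.array([p[0],p[1],0]);print('nose to rear',(r-n)@X,'lat',(n-r)@np.array([-X[1],X[0],0]))
W=cloud(t)[148:164,287:327].reshape(-1,3);W=W[~np.isnan(W[:,0])];W=W[(W[:,2]>.115)&(W[:,2]<.15)]
for _ in range(5):
    c=W.mean(0);nn=np.linalg.svd(W-c,full_matrices=False)[2][2];W=W[abs((W-c)@nn)<.003]
nn*=np.sign(nn[2]);print('top plane tilt',np.degrees(np.arccos(nn[2])),'yaw',np.degrees(np.arctan2(nn[1],nn[0])),len(W))
```

```text
[ 0.6427 -0.0803  5.6603  9.4933] res [-0.2, 0.3, 0.5, 0.6, -0.2, -0.4, 0.3, -0.7, -0.3, 0.4, -0.0, -0.2]
[ 0.6423 -0.0807  5.592  10.2261] res [-0.2, -0.3, 0.6, 0.1, -0.2, -0.9, 0.4, -1.1, -0.2, 0.5, 0.1, -0.1, -1.2, 0.0, -0.6, 0.8, -0.4, -0.7]
tail [ 0.50025473 -0.09479624  0.008     ] 0.04708210547286455
nose to rear 0.043224040771312415 lat -0.0003644461441139581
top plane tilt 10.004870292066906 yaw 4.236695270239767 456
```

Run:
```python
from h import *
print(ctrl.close_job())
```

```text
the job is handed in; nothing more can be done
None
```

The display unit now stands propped on the steel plate, leaning back about 10° and clear of the rail, and I've handed the job in after about 45 s on the robot's clock. I held the handle to tip it back onto the rail, then let go. I pulled the plate out of the riser by its sides and re-gripped it by its tab. I then laid it under the raised front and lowered the unit slowly by the handle until it rested on the plate.

**Last checks:**
- **Lean:** camera fits and the depth reading put it at 9.5–10.2°, against about 10.3° expected.
- **Plate:** its plain end sits about 43 mm ahead of the unit's rear edge, so about 20 mm in from the front face. It is within 1 mm of centre and square.
- **Surroundings:** in the last top view the bystanders looked unmoved, and the robot touches nothing.

**Where the checks disagreed:**
- **Rear edge:** it seems to have moved forward slightly. The top camera suggests about 3 mm and the handle position about 2 mm, with calibration only good to about 2 mm. I did not nudge it back.
- **Plate depth:** before lowering, the robot's own position reading gave about 17 mm in from the front face, while the cameras gave about 20–21 mm.
- **Contact force:** just after the unit landed I pushed it about 2 mm too far, with under 3 N, then backed off before letting go.

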